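Lock the grinding jar and stir its beads

TASK

Lock the grinding jar first: swing its collar lever anticlockwise (seen from above) until it stands over the lock bar. Then take the stirrer from its rack and, with its blade down close to the jar's bottom and about midway between centre and wall, stir the beads for three full anticlockwise turns, keeping them all in the jar. Finally hang the stirrer back in its rack's slot, with the beads still in the jar and the bottle, tip box and tube rack left where they stand.

Things in the scene. Friction and masses are not known exactly. Their poses are not given: they have to be found in the camera images.
- jar: Fixed round grey foot (112 mm across, 20 mm high) carrying an open dark steel grinding jar: 96 mm outside, walls 4 mm, rim 95 mm above the table. Origin on the jar's axis at table height, z up. A flat grey lock bar (14 mm wide, 12 mm high) sticks out from the foot to 130 mm from the axis, 0.6 rad anticlockwise of the jar's +x axis, and ends in an upturned fin 30 mm high: this is the lock mark.
- jar_in (a point): Centre of the jar's inner floor, 26 mm above the table; inner radius 44 mm; the rim is 69 mm higher.
- lock_mark (a point): Point on top of the lock bar, 12 mm above the table and 95 mm from the jar's axis: the lever's post stands right above it when locked.
- collar (a joint): Turn (rad) of the aluminium lock collar round the jar's lower end, about the jar's vertical axis, growing anticlockwise seen from above; range 0 to 1.5 (it can be pushed past the mark). Its lever points at the angle (joint - 0.6) from the jar's +x axis; locked at 1.2, with the lever over the lock bar. It stays where it is left (about 1.5 N at the post turn it).
- lever_top (a point): Top centre of the black upright post at the end of the collar's lever: 16 mm in diameter, free from 34 to 90 mm above the table, 95 mm from the jar's axis (39 mm clear of the jar's wall).
- stirrer: Loose spatula-like stirrer, 130 g, hanging upright in the rack. Origin at the centre of the underside of its black grip block, z up along the rod. Grip block 24 mm (x) by 32 mm (y) by 45 mm high above the origin; below it a steel rod 9 mm in diameter, ending in a flat paddle blade 22 mm wide (y), 32 mm high and 8 mm thick (x).
- stirrer_tip (a point): Lowest point of the stirrer's blade, 115 mm below the stirrer's origin.
- rack: Fixed grey stirrer rack, 135 mm high; origin under the centre of its 100 by 100 mm base. Two posts and a crossbar at its back (+x side) carry two level prongs along x (each 24 mm wide, 10 mm thick) with an 18 mm slot between them. The stirrer's blade is wider than the slot, so it leaves and returns through the slot's open end (-x).
- rack_rest (a point): Where the stirrer's origin belongs: in the slot's middle line, level with the prongs' tops, 135 mm above the table; rod in the slot, grip block resting on both prongs. The slot runs along this point's x; the prongs end 35 mm away to -x (open), the crossbar's face is 35 mm away to +x.
- media_bottle: Bystander: upright bottle 70 mm in diameter, 150 mm high; origin under its centre.
- tip_box: Bystander: box 87 by 122 mm, 59 mm high; origin under its centre.
- tube_rack: Bystander: tube rack 70 by 110 mm, 52 mm high; origin under its centre.
- bead1: One of six alike loose smooth white ceramic grinding beads in the jar, at the start lying round its wall; a ball 20 mm in diameter, 20 g; origin at its centre.
- bead2: One of six alike loose smooth white ceramic grinding beads in the jar, at the start lying round its wall; a ball 20 mm in diameter, 20 g; origin at its centre.
- bead3: One of six alike loose smooth white ceramic grinding beads in the jar, at the start lying round its wall; a ball 20 mm in diameter, 20 g; origin at its centre.
- bead4: One of six alike loose smooth white ceramic grinding beads in the jar, at the start lying round its wall; a ball 20 mm in diameter, 20 g; origin at its centre.
- bead5: One of six alike loose smooth white ceramic grinding beads in the jar, at the start lying round its wall; a ball 20 mm in diameter, 20 g; origin at its centre.
- bead6: One of six alike loose smooth white ceramic grinding beads in the jar, at the start lying round its wall; a ball 20 mm in diameter, 20 g; origin at its centre.
Mind the look-alikes: they are no part of the job. Of the things that look like the stirrer, the smallest one is meant.

How it is judged (in metres and radians):
On the way, in this order (a step that is already met when the one before it is completed fails the run):
1. the collar's lever stands over the lock bar (within 0.11 rad) (value of joint collar between 1.09 and 1.31 rad), for 0.2 s.
2. round 1: the stirrer's tip, within 14 mm of the jar's floor and at least 10 mm off its axis, passes the first quarter of the jar, counted anticlockwise from the jar's +x axis (x of stirrer_tip in the frame of jar_in above 0.003 m and y of stirrer_tip in the frame of jar_in above 0.003 m and horizontal distance between stirrer_tip and jar_in between 0.01 and 0.045 m and z of stirrer_tip in the frame of jar_in below 0.014 m), for 0.02 s.
3. round 1: the stirrer's tip, within 14 mm of the jar's floor and at least 10 mm off its axis, passes the second quarter of the jar, counted anticlockwise from the jar's +x axis (x of stirrer_tip in the frame of jar_in below -0.003 m and y of stirrer_tip in the frame of jar_in above 0.003 m and horizontal distance between stirrer_tip and jar_in between 0.01 and 0.045 m and z of stirrer_tip in the frame of jar_in below 0.014 m), for 0.02 s.
4. round 1: the stirrer's tip, within 14 mm of the jar's floor and at least 10 mm off its axis, passes the third quarter of the jar, counted anticlockwise from the jar's +x axis (x of stirrer_tip in the frame of jar_in below -0.003 m and y of stirrer_tip in the frame of jar_in below -0.003 m and horizontal distance between stirrer_tip and jar_in between 0.01 and 0.045 m and z of stirrer_tip in the frame of jar_in below 0.014 m), for 0.02 s.
5. round 1: the stirrer's tip, within 14 mm of the jar's floor and at least 10 mm off its axis, passes the fourth quarter of the jar, counted anticlockwise from the jar's +x axis (x of stirrer_tip in the frame of jar_in above 0.003 m and y of stirrer_tip in the frame of jar_in below -0.003 m and horizontal distance between stirrer_tip and jar_in between 0.01 and 0.045 m and z of stirrer_tip in the frame of jar_in below 0.014 m), for 0.02 s.
6. round 2: the stirrer's tip, within 14 mm of the jar's floor and at least 10 mm off its axis, passes the first quarter of the jar, counted anticlockwise from the jar's +x axis (all of step 2), for 0.02 s.
7. round 2: the stirrer's tip, within 14 mm of the jar's floor and at least 10 mm off its axis, passes the second quarter of the jar, counted anticlockwise from the jar's +x axis (all of step 3), for 0.02 s.
8. round 2: the stirrer's tip, within 14 mm of the jar's floor and at least 10 mm off its axis, passes the third quarter of the jar, counted anticlockwise from the jar's +x axis (all of step 4), for 0.02 s.
9. round 2: the stirrer's tip, within 14 mm of the jar's floor and at least 10 mm off its axis, passes the fourth quarter of the jar, counted anticlockwise from the jar's +x axis (all of step 5), for 0.02 s.
At the end, for the whole second after the job is handed in: Lever over the lock bar (1.2 within 0.11 rad); stirrer hanging still and upright, origin within 24 mm along, 8 mm across and 6 mm in height of rack_rest; all beads in the jar, and of beads 1 and 4, 2 and 5, 3 and 6 at least one of each two over 10 mm from its start (all of step 1 and x of stirrer in the frame of rack_rest between -0.024 and 0.024 m and y of stirrer in the frame of rack_rest between -0.008 and 0.008 m and z of stirrer in the frame of rack_rest between -0.006 and 0.006 m and angle between stirrer's own z axis and vertical below 0.12 rad and linear speed of stirrer below 0.03 m/s and horizontal distance between each of bead1, bead2, bead3, bead4, bead5, bead6 and jar_in below 0.044 m and z of each of bead1, bead2, bead3, bead4, bead5, bead6 in the frame of jar_in below 0.06 m and distance of any of bead1, bead4 from where it was at the start of the episode above 0.01 m and distance of any of bead2, bead5 from where it was at the start of the episode above 0.01 m and distance of any of bead3, bead6 from where it was at the start of the episode above 0.01 m); the robot touches nothing.
It fails at once if a bead leaves the jar ((horizontal distance between bead1 and jar_in above 0.051 m or z of bead1 in the frame of jar_in above 0.08 m) or (horizontal distance between bead2 and jar_in above 0.051 m or z of bead2 in the frame of jar_in above 0.08 m) or (horizontal distance between bead3 and jar_in above 0.051 m or z of bead3 in the frame of jar_in above 0.08 m) or (horizontal distance between bead4 and jar_in above 0.051 m or z of bead4 in the frame of jar_in above 0.08 m) or (horizontal distance between bead5 and jar_in above 0.051 m or z of bead5 in the frame of jar_in above 0.08 m) or (horizontal distance between bead6 and jar_in above 0.051 m or z of bead6 in the frame of jar_in above 0.08 m)).
It fails at once if a bystander is shifted by more than 25 mm (distance of any of media_bottle, tip_box, tube_rack from where it was at the start of the episode above 0.025 m).
It also fails if it takes over 72 s, if anything falls off the work surface, if the arm or the gripper's body presses on something with over 40 N, if the wrist force passes 120 N, or if a joint passes its speed limit or range.

ROBOT

A 7-joint arm with a two-finger parallel gripper is mounted at the origin on the work surface. World frame = base frame: x ahead of the robot, y to its left, z up, the work surface at z = 0. Lengths are in mm, angles in rad, forces in N, time in s.
With the tool pointing down it reaches from about 400 to 875 mm from the base axis. Payload 4.4 kg.
Tool frame: the origin (TCP) lies midway between the tips of the shut fingers; the grasp point (between the pads) lies 19 mm behind it; x points along the fingers, z is the direction in which the jaws open and shut, and the axes are right-handed (so a half turn about x gives the same grasp; the last joint's range is limited). The gripper opens to 85 mm and grips with 20 to 120 N. Pads are 22 mm wide; open, the fingers measure 114 mm over their backs; the gripper's body (76 mm by 85 mm) begins 54 mm behind the grasp point. The pads swing forward as they close: fully open they stand 13 mm farther back than shut.
Start: joints at [1.2, 0.628, 0.038, 1.517, -0.027, 0.996, -0.02], TCP at [195.094, -620.045, 231.313] pointing down, gripper open.
Joint ranges: [-3.06, 3.06], [-0.37, 2.12], [-1.25, 1.32], [0.18, 2.47], [-1.1, 4.24], [0.23, 1.98], [-2.94, 2.94]. Speed limits (rad/s): [2.57, 2.57, 3.14, 3.14, 3.14, 3.14, 3.14].

INTERFACE

Orientations are given as [roll, pitch, yaw] about the fixed x, y, z axes, in that order (R = Rz(yaw) Ry(pitch) Rx(roll)).
In Python, from cell import ctrl gives the robot as it stands. The module is installed in compiled form; this text tells all that it offers.
- The arm moves only by the tool servo_tool, never from a script. Its argument "rows" is a list of rows, each an object of numbers: "dx", "dy", "dz": the shift along the tool's x, y, z in units of 750 mm (1.0 is 750 mm); "wx", "wy", "wz": the turn, a rotation vector about the tool's x, y, z in units of 6 degrees (1.0 is 6 degrees); "fingers": the closure, from 0 (fully open) to 1 (shut). In form: [{"dx": .., "dy": .., "dz": .., "wx": .., "wy": .., "wz": .., "fingers": ..}, ...]. A call has 1 to 5 rows; each row shifts and turns the commanded pose from where the row before left it, along the tool's axes as they then stand; what a row does not reach is not made up. A row lasts 1/8 s, in which the tool goes at most 62.5 mm and 10.7 degrees, less where a joint would pass 70% of its speed; a pose out of reach is approached as far as the arm can. A call with a number of a shift or a turn outside -1 to 1 is refused whole. A call with a gripper value outside its range is refused whole. The fingers move at their own pace and stop on an object; the grip force is fixed at half the most. Time passes only in rows, so rows that do not move let the fingers close. It gives the time, the measured TCP pose, the force and the opening at its end, in the units of the state.
- ctrl.read_state(): the state, without advancing time (a new reading comes with each control period).
- ctrl.get_image(name): name is "scene" or "top" or "wrist"; returns the picture (384x512x3 uint8, red, green, blue); there is no depth.
- ctrl.camera_info(name): a dict with "fovy" (degrees; the focal length in pixels is half the picture's height over the tangent of half this angle, whatever the lens; pixels are square), "cx", "cy" (the principal point, pixels), "k1" (the pictures are not rectified: a ray, as slopes to the right and down, at radius r is drawn at 1 + k1 r^2 times it, then the intrinsics apply), "R" (3x3) and "t" (3): a world point X has camera coordinates R X + t. Camera axes: x right, y down, z forward; pixel columns grow to the right and rows downward; lengths in mm; the calibration is good to about 2 mm. A picture is of the moment at which its call begins: read the wrist's pose just before it. camera_info takes no time and is no camera call; for the wrist camera it gives the pose at the moment of the call.
- ctrl.finish_job(): hands the job in, once; it reports no verdict.
Trained networks look in the newest picture that a camera, given by its name, has taken for a name from the list of things; names that differ only in an ending like _2 or _b are one class to them, and where a whole thing is asked for, a point or a joint stands for the part that bears it (a point fixed in the world has none). Each returns a list of dicts, best first, with "conf" (0 to 1); they miss things now and then, are a little off and sometimes report something else, mostly with a low value. They report only what shows in the picture. A call takes as long as a camera call. They do not tell look-alikes from the thing itself.
- ctrl.search_frame(label, camera): "extent" ([centre column, centre row, width, height] in pixels, round what is visible of it).
- ctrl.silhouettes(label, camera): "region" (384x512 bool, what is visible of it) and "extent" ([centre column, centre row, width, height] in pixels, round what is visible of it).
- ctrl.mark_of(label, camera): "point" ([column, row] in pixels: a listed point, or the origin of a listed thing).
The state is a dict: "clock": time; "qpos": joint angles; "qd": joint speeds; "tau": joint torques, N m; "eef_pos": TCP position; "tool_rot": TCP orientation; "force": force on the tool from outside, world axes, zero at the start; "torque": the same for the moment, N m; "width": finger opening in mm.
Only numpy, scipy, OpenCV 4.12 (cv2) and the standard library are available. Lean on these libraries where they do the work, as an engineer would, in place of code of your own. Each camera call takes 0.05 s, during which the arm holds its last target.

## Working session

There is one attempt and no reset: what is moved stays moved. The work goes in short steps, Python scripts to look and compute and a tool call to move; the robot and the scene stay as the last step left them, time stands still between calls to the robot, and variables do not carry over. Pictures are saved under pics/ and viewed, and the job is handed in when it is done.

Besides the shell and the picture viewer there is one more tool, called after ">>>" as name([rows], argument=value, ...), one row to a line, values as JSON. servo_tool: Moves the arm, as the interface text tells. Its arguments: {"type":"object","properties":{"rows":{"type":"array"}},"required":["rows"]}

```bash
mkdir -p pics; ls
python3 - <<'E'
from cell import ctrl
import cv2
print(ctrl.read_state())
for n in ["scene","top","wrist"]:
    im=ctrl.get_image(n); cv2.imwrite(f"pics/{n}0.png",im[:,:,::-1])
    ci=ctrl.camera_info(n); print(n,ci)
E
```

```text
pics
{'clock': 0.0, 'qpos': array([ 1.20018696,  0.62934186,  0.03845243,  1.5183901 , -0.02698884,
        0.99628716, -0.01998065]), 'qd': array([ 0.0013241 ,  0.00119718, -0.00023441,  0.00055497,  0.00036675,
       -0.00033729,  0.00068064]), 'tau': array([-1.75264654e-05, -5.63405049e+01,  1.22589905e+00, -1.93450177e+01,
        1.08914659e-02,  1.02969847e-02,  1.17548834e-05]), 'eef_pos': array([ 194.90049211, -619.42806022,  230.38497681]), 'tool_rot': array([-3.12016224,  1.56888818,  1.89705256]), 'force': array([ 0.6029119 , -0.24933831, -0.27203507]), 'torque': array([ 0.01379171, -0.00776678, -0.02483821]), 'width': 85.26454498662126}
scene {'fovy': 46.083834469070965, 'cx': 258.6509714336521, 'cy': 198.18818216402136, 'k1': -0.09784678538597275, 'R': array([[-0.46128488,  0.88720196, -0.00943091],
       [ 0.53235851,  0.26825565, -0.80289061],
       [-0.70979622, -0.37538193, -0.59605178]]), 't': array([ 271.16226322, -244.72707313, 1651.53349525])}
top {'fovy': 57.913748940473425, 'cx': 259.2606610393948, 'cy': 191.76833122478712, 'k1': -0.10635908418443635, 'R': array([[ 0.0135721 , -0.99988252, -0.00712328],
       [-0.9952417 , -0.01282099, -0.09658975],
       [ 0.09648707,  0.00840031, -0.99529879]]), 't': array([ -14.82880472,  605.34415352, 1098.53739387])}
wrist {'fovy': 68.02656449614001, 'cx': 251.99586784093285, 'cy': 191.27427996623524, 'k1': -0.013576089278299511, 'R': array([[ 2.99771561e-01, -9.54010913e-01, -4.33933859e-04],
       [-9.15882770e-01, -2.87918092e-01,  2.79753327e-01],
       [-2.67012664e-01, -8.34646589e-02, -9.60071814e-01]]), 't': array([-649.99939295,  -36.5834474 ,  378.74668897])}
```

View pics/scene0.png

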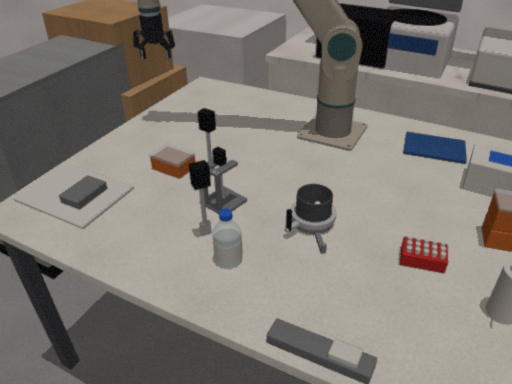

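View pics/top0.png

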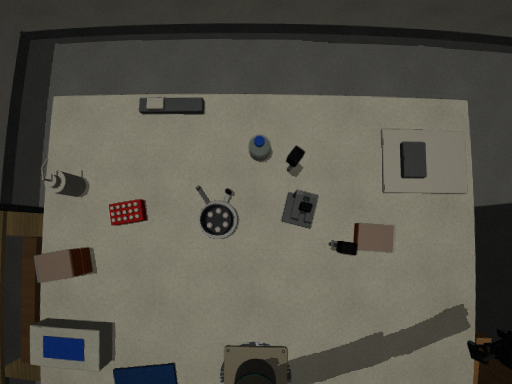

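View pics/wrist0.png

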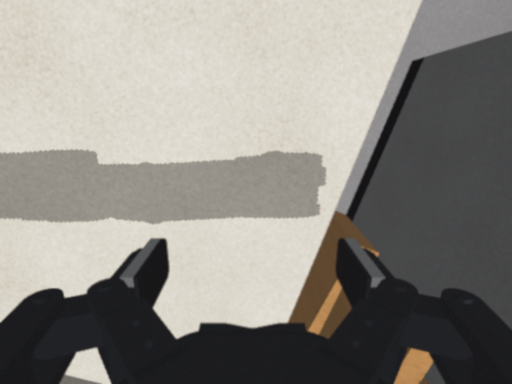

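```bash
cat > h.py <<'E'
import numpy as np, cv2
from cell import ctrl
from scipy.spatial.transform import Rotation as Rn
from scipy.optimize import least_squares
def K(ci):
    f=192/np.tan(np.radians(ci['fovy'])/2); return f
def proj(ci,X):
    X=np.atleast_2d(X); c=X@np.array(ci['R']).T+ci['t']; s=c[:,:2]/c[:,2:]
    r2=(s**2).sum(1,keepdims=True); s=s*(1+ci['k1']*r2)
    return s*K(ci)+[ci['cx'],ci['cy']]
def ray(ci,p):
    d=(np.array(p,float)-[ci['cx'],ci['cy']])/K(ci); s=d.copy()
    for _ in range(20): s=d/(1+ci['k1']*(s@s))
    R=np.array(ci['R']); return -R.T@ci['t'], R.T@np.array([s[0],s[1],1.])
def atz(ci,p,z):
    o,d=ray(ci,p); return o+d*(z-o[2])/d[2]
def tri(obs):
    A=np.zeros((3,3));b=np.zeros(3)
    for ci,p in obs:
        o,d=ray(ci,p); d=d/np.linalg.norm(d); M=np.eye(3)-np.outer(d,d); A+=M;b+=M@o
    X=np.linalg.solve(A,b)
    return X,[np.linalg.norm(proj(ci,X)[0]-p) for ci,p in obs]
def snap(n,fn,crop=None,s=1):
    im=ctrl.get_image(n)[:,:,::-1]
    if crop: a,b,c,d=crop; im=im[b:d,a:c]
    if s!=1: im=cv2.resize(im,None,fx=s,fy=s,interpolation=cv2.INTER_CUBIC)
    cv2.imwrite('pics/'+fn,im)
E
python3 - <<'E'
from h import *
cs={n:ctrl.camera_info(n) for n in("scene","top")}
for l in ["jar_in","lock_mark","lever_top","stirrer","stirrer_tip","rack","rack_rest","jar","media_bottle","tip_box","tube_rack"]:
    for n in cs:
        for d in ctrl.mark_of(l,n)[:4]:
            print(l,n,np.round(d['point'],1),round(d['conf'],2))
snap("scene","s1.png",(140,90,360,270),3.5)
snap("top","t1.png",(180,130,380,270),4)
print(ctrl.read_state()['clock'])
E
```

```text
jar_in scene [221.1 194.7] 0.71
jar_in scene [310.9 215.6] 0.6
jar_in top [217.4 218.1] 0.77
jar_in top [205.2 194.4] 0.22
lock_mark scene [319.2 241.6] 0.57
lock_mark scene [222. 164.] 0.45
lock_mark top [205.5 193.6] 0.76
lock_mark top [218.9 212.3] 0.34
lever_top scene [287.4 211.3] 0.61
lever_top scene [219.3 165.6] 0.46
lever_top top [225.4 189.2] 0.79
lever_top top [201.4 194.2] 0.43
stirrer scene [219.  162.4] 0.86
stirrer scene [207.9 128.5] 0.76
stirrer scene [200.8 186.6] 0.64
stirrer top [291.1 156.4] 0.72
stirrer top [346.2 247.1] 0.63
stirrer top [301.1 205.9] 0.55
stirrer_tip scene [208.7 235.5] 0.98
stirrer_tip scene [221.3 196.3] 0.7
stirrer_tip top [290.2 166.8] 0.76
stirrer_tip top [331.2 246.8] 0.57
rack scene [224.2 200.5] 0.85
rack_rest scene [218.3 163.6] 0.64
rack_rest top [305.1 208.1] 0.62
jar scene [309.3 222. ] 0.91
jar scene [175.3 168. ] 0.44
jar top [217.6 221.7] 0.65
jar top [205.  192.9] 0.18
media_bottle scene [226.  263.5] 0.9
media_bottle scene [223.4 198.2] 0.41
media_bottle top [256.8 151.7] 0.67
media_bottle top [217.5 222.1] 0.42
media_bottle top [217.2 228.7] 0.37
tip_box scene [176.5 167.9] 0.68
tip_box top [371.5 239. ] 0.89
tip_box top [220.1 220.2] 0.54
tube_rack scene [422.5 261.4] 0.72
tube_rack top [129.1 214.1] 0.56
1.35
```

View pics/s1.png

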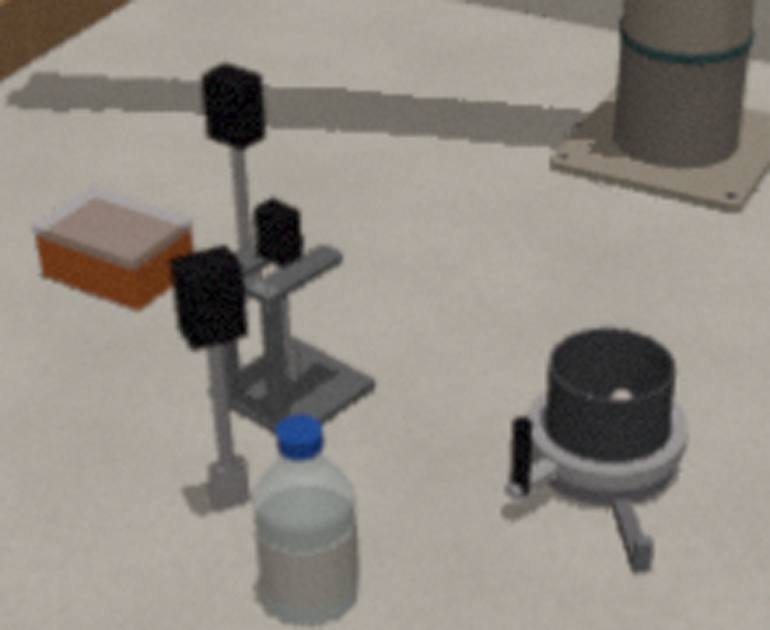

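View pics/t1.png

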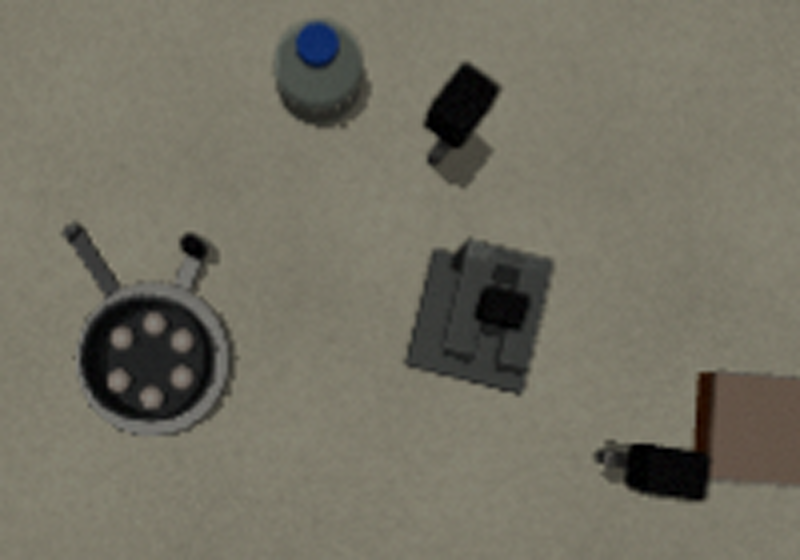

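Run:
```python
from h import *
t=ctrl.camera_info("top"); s=ctrl.camera_info("scene")
P=lambda x,y:(180+x/4,130+y/4)
print("jar rim", atz(t,P(148,357),95), atz(t,(217.4,218.1),26))
print("lever", atz(t,P(193,244),90), "fin",atz(t,P(73,231),30), "lockmark",atz(t,(205.5,193.6),12), "tri lever",tri([(t,P(193,244)),(s,(140+521/3.5,90+424/3.5))]))
print("grip top",atz(t,P(503,307),180))
print("base corners",[np.round(atz(t,P(*c),8),1) for c in [(437,248),(408,365),(520,393),(553,260)]])
for nm,a,b in [("L1",(463,105),(233,270)),]: print(nm,tri([(t,P(*a)),(s,(140+210/3.5,90+255/3.5))]))
print("L2",tri([(t,P(675,472)),(s,(140+233/3.5,90+75/3.5))]))
print("bottle",atz(t,P(318,45),150), "tipbox", atz(t,(371.5,239),0))
```

```text
jar rim [513.36304393 120.19829184  95.        ] [518.19851541 127.89424019  26.        ]
lever [600.74499052  88.19212639  90.        ] fin [616.03436553 192.64149378  30.        ] lockmark [598.77517059 171.2129683   12.        ] tri lever (array([600.47398087,  90.99777843,  82.85212198]), [np.float64(0.74755724579952), np.float64(0.9153432483242101)])
grip top [ 550.33345638 -139.06885681  180.        ]
base corners [array([ 608.1, -106. ,    8. ]), array([511.2, -82.7,   8. ]), array([ 489.3, -175. ,    8. ]), array([ 599.3, -202.3,    8. ])]
L1 (array([ 685.25707581, -105.85612383,  219.29771482]), [np.float64(0.3816026745957782), np.float64(0.43694751234166396)])
L2 (array([ 437.53325471, -248.95924782,  216.55445032]), [np.float64(0.8358337528539599), np.float64(0.7726145898753914)])
bottle [743.44897664  -6.51368133 150.        ] tipbox [ 455.22386348 -382.22770566    0.        ]
```

```bash
cat >> h.py <<'E'
def Rt(st=None):
    st=st or ctrl.read_state(); return Rn.from_euler('xyz',st['tool_rot']).as_matrix()
def Rdown(psi): # tool x down, z horizontal at angle psi
    x=np.array([0,0,-1.]); z=np.array([np.cos(psi),np.sin(psi),0]); return np.stack([x,np.cross(z,x),z],1)
def psi_of(R): return np.arctan2(R[1,2],R[0,2])
def goto(pos,psi,st=None,n=None):
    st=st or ctrl.read_state(); R=Rt(st); d=R.T@(np.array(pos)-st['eef_pos'])
    w=Rn.from_matrix(R.T@Rdown(psi)).as_rotvec()
    N=max(np.linalg.norm(d)/55, np.degrees(np.linalg.norm(w))/6)
    print("now",st['eef_pos'].round(1),"psi",round(psi_of(R),3),"tilt",np.degrees(np.arccos(-R[2,0])).round(2),"q7",st['qpos'][6].round(2))
    print("total d/750",(d/750).round(4),"total w/6deg",(np.degrees(w)/6).round(2),"rows>=",N)
    return d,w
E
python3 - <<'E'
from h import *
st=ctrl.read_state();R=Rt(st);c=ctrl.camera_info("wrist")
o=-np.array(c['R']).T@c['t']
print("cam in tool",R.T@(o-st['eef_pos']),"axis in tool",(R.T@np.array(c['R']).T).round(3))
print(psi_of(R),R.round(3))
goto((420,-180,330),psi_of(R))
E
```

```text
cam in tool [-142.95924738   70.59196817    0.43820305] axis in tool [[-0.001 -0.28   0.96 ]
 [-0.    -0.96  -0.28 ]
 [ 1.    -0.001  0.001]]
-1.26601965052495 [[ 0.     0.954  0.3  ]
 [-0.     0.3   -0.954]
 [-1.     0.     0.   ]]
now [ 195.1 -620.1  231.3] psi -1.266 tilt 0.0 q7 -0.02
total d/750 [-0.1316  0.4621 -0.4697] total w/6deg [ 0.  0. -0.] rows>= 9.162989426511485
```

```bash
cat >> h.py <<'E'
def plan(pos,psi,n,st=None,start=None):
    """n equal rows, straight line + turn about vertical"""
    st=st or ctrl.read_state(); p0,ps0=(st['eef_pos'],psi_of(Rt(st))) if start is None else start
    dps=(psi-ps0+np.pi)%(2*np.pi)-np.pi
    step=(np.array(pos)-p0)/n; out=[]
    for i in range(n):
        Rc=Rdown(ps0+dps*i/n); out.append(Rc.T@step/750)
    print("from",np.round(p0,1),"psi",round(ps0,3),"wx/row",round(-np.degrees(dps)/n/6,3))
    for o in out: print(o.round(4).tolist())
    return out
E
python3 - <<'E'
from h import *
plan((530,-190,330),-0.235,10)
E
```

```text
from [ 195.1 -620.1  231.3] psi -1.266 wx/row -0.985
[-0.0132, 0.0598, -0.0413]
[-0.0132, 0.0637, -0.0349]
[-0.0132, 0.067, -0.0282]
[-0.0132, 0.0695, -0.0211]
[-0.0132, 0.0713, -0.0139]
[-0.0132, 0.0724, -0.0064]
[-0.0132, 0.0727, 0.001]
[-0.0132, 0.0722, 0.0085]
[-0.0132, 0.0709, 0.0159]
[-0.0132, 0.0689, 0.0231]
```

>>> servo_tool([
  {"dx": -0.013,"dy": 0.06,"dz": -0.041,"wx": -0.985,"fingers": 0},
  {"dx": -0.013,"dy": 0.064,"dz": -0.035,"wx": -0.985,"fingers": 0},
  {"dx": -0.013,"dy": 0.067,"dz": -0.028,"wx": -0.985,"fingers": 0},
  {"dx": -0.013,"dy": 0.07,"dz": -0.021,"wx": -0.985,"fingers": 0},
  {"dx": -0.013,"dy": 0.071,"dz": -0.014,"wx": -0.985,"fingers": 0},
])

```text
schema error: expected keys dx, dy, dz, wx, wy, wz, fingers
```

>>> servo_tool([
  {"dx": -0.013,"dy": 0.072,"dz": -0.006,"wx": -0.985,"fingers": 0},
  {"dx": -0.013,"dy": 0.073,"dz": 0.001,"wx": -0.985,"fingers": 0},
  {"dx": -0.013,"dy": 0.072,"dz": 0.0085,"wx": -0.985,"fingers": 0},
  {"dx": -0.013,"dy": 0.071,"dz": 0.016,"wx": -0.985,"fingers": 0},
  {"dx": -0.013,"dy": 0.069,"dz": 0.023,"wx": -0.985,"fingers": 0},
])

```text
schema error: expected keys dx, dy, dz, wx, wy, wz, fingers
```

>>> servo_tool([
  {"dx": 0,"fingers": 0},
  {"dx": 0,"fingers": 0},
])

```text
schema error: expected keys dx, dy, dz, wx, wy, wz, fingers
```

Run:
```python
from h import *
import pickle
c=ctrl.camera_info("wrist");im=ctrl.get_image("wrist")
pickle.dump((c,im),open("w1.pkl","wb"))
cv2.imwrite("pics/w1.png",cv2.resize(im[:,:,::-1],None,fx=1.5,fy=1.5))
for l in ("stirrer","rack_rest","rack"):
    for d in ctrl.mark_of(l,"wrist")[:3]: print(l,np.round(d['point'],1),round(d['conf'],2))
print(ctrl.read_state())
```

```text
{'clock': 1.55, 'qpos': array([ 1.2001853 ,  0.62840067,  0.03850851,  1.51740361, -0.02700778,
        0.99631562, -0.02000697]), 'qd': array([ 0.00040678, -0.00180505, -0.00110625,  0.00164805,  0.00047813,
        0.00175866, -0.00185286]), 'tau': array([-5.98288188e-04, -5.63258958e+01,  1.22548074e+00, -1.93776494e+01,
        1.09385914e-02,  1.64324254e-03,  1.20522856e-05]), 'eef_pos': array([ 195.09836585, -620.03603733,  231.31198214]), 'tool_rot': array([1.81852025, 1.57075755, 0.55249179]), 'force': array([ 0.32614408, -0.2313136 , -0.43367923]), 'torque': array([ 0.01042714, -0.00638824, -0.01468224]), 'width': 85.21756210186369}
```

View pics/w1.png

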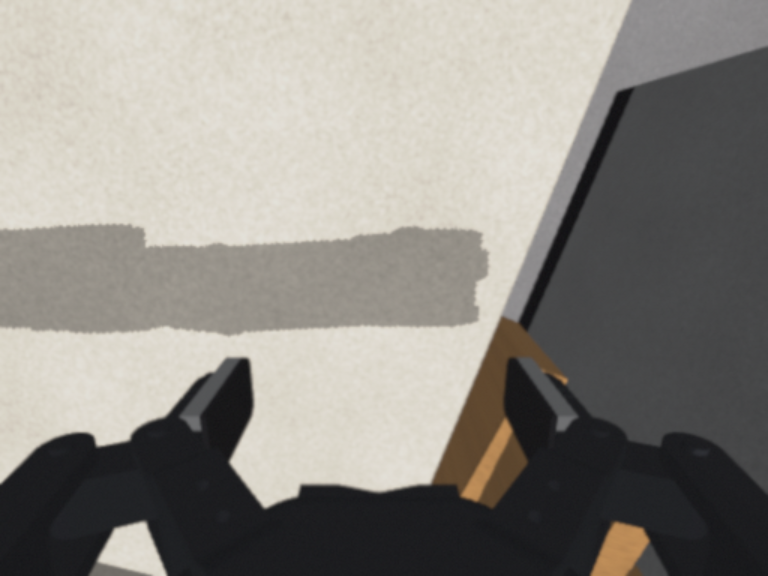

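All keys are needed; the arm has not moved. Repeating with full rows.

>>> servo_tool([
  {"dx": -0.013,"dy": 0.06,"dz": -0.041,"wx": -0.985,"wy": 0,"wz": 0,"fingers": 0},
  {"dx": -0.013,"dy": 0.064,"dz": -0.035,"wx": -0.985,"wy": 0,"wz": 0,"fingers": 0},
  {"dx": -0.013,"dy": 0.067,"dz": -0.028,"wx": -0.985,"wy": 0,"wz": 0,"fingers": 0},
  {"dx": -0.013,"dy": 0.07,"dz": -0.021,"wx": -0.985,"wy": 0,"wz": 0,"fingers": 0},
  {"dx": -0.013,"dy": 0.071,"dz": -0.014,"wx": -0.985,"wy": 0,"wz": 0,"fingers": 0},
])

```text
clock: 2.17
eef_pos: [364.1, -403.7, 280.6]
tool_rot: [-0.046, 1.57, -0.793]
force: [0.8, 0.0, 0.5]
width: 85.2
```

>>> servo_tool([
  {"dx": -0.013,"dy": 0.072,"dz": -0.006,"wx": -0.985,"wy": 0,"wz": 0,"fingers": 0},
  {"dx": -0.013,"dy": 0.073,"dz": 0.001,"wx": -0.985,"wy": 0,"wz": 0,"fingers": 0},
  {"dx": -0.013,"dy": 0.072,"dz": 0.0085,"wx": -0.985,"wy": 0,"wz": 0,"fingers": 0},
  {"dx": -0.013,"dy": 0.071,"dz": 0.016,"wx": -0.985,"wy": 0,"wz": 0,"fingers": 0},
  {"dx": -0.013,"dy": 0.069,"dz": 0.023,"wx": -0.985,"wy": 0,"wz": 0,"fingers": 0},
])

```text
clock: 2.8
eef_pos: [531.5, -189.0, 329.4]
tool_rot: [-0.519, 1.57, -0.751]
force: [1.6, 0.2, -0.4]
width: 85.5
```

>>> servo_tool([
  {"dx": 0,"dy": 0,"dz": 0,"wx": 0,"wy": 0,"wz": 0,"fingers": 0},
])

```text
clock: 2.92
eef_pos: [533.8, -184.9, 329.8]
tool_rot: [0.82, 1.566, 0.595]
force: [-0.4, 0.5, -0.4]
width: 85.5
```

Run:
```python
from h import *
import pickle
c=ctrl.camera_info("wrist");im=ctrl.get_image("wrist")
pickle.dump((c,im),open("w1.pkl","wb"))
cv2.imwrite("pics/w2.png",cv2.resize(im[:,:,::-1],None,fx=1.5,fy=1.5))
for l in ("stirrer","rack_rest","rack"):
    for d in ctrl.mark_of(l,"wrist")[:3]: print(l,np.round(d['point'],1),round(d['conf'],2))
st=ctrl.read_state();print(st['clock'],st['eef_pos'],psi_of(Rt()),st['qpos'])
```

```text
stirrer [259.4 127.7] 0.73
stirrer [253.2 125.6] 0.65
stirrer [186.1 243.1] 0.62
rack_rest [253.2 124.4] 0.76
3.125 [ 529.56851013 -191.81995675  328.48980912] -0.23719639792446734 [ 0.50186615  0.4196267  -0.30429068  1.62267095  0.13718174  1.12121753
 -0.07467493]
```

View pics/w2.png

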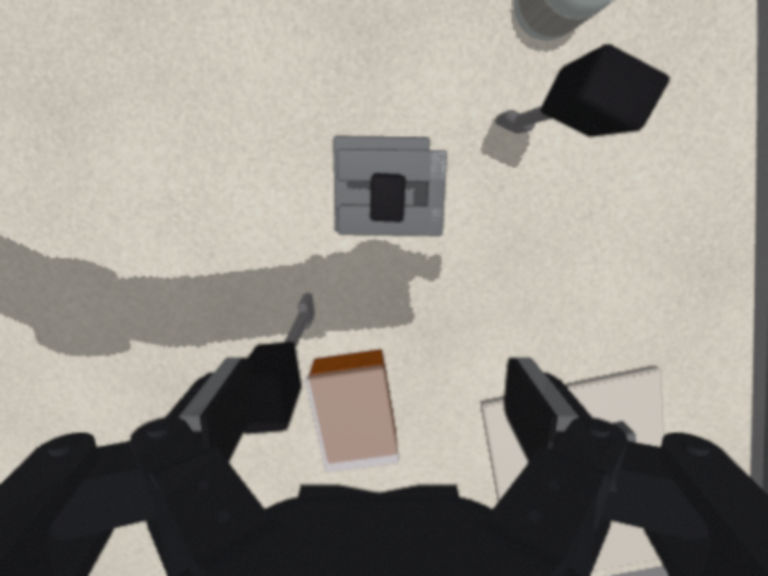

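Run:
```python
from h import *
import pickle
c,im=pickle.load(open("w1.pkl","rb"))
cv2.imwrite("pics/w2c.png",cv2.resize(im[80:165,210:310,::-1],None,fx=8,fy=7,interpolation=cv2.INTER_CUBIC)[:600])
```

```text
(no output)
```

View pics/w2c.png

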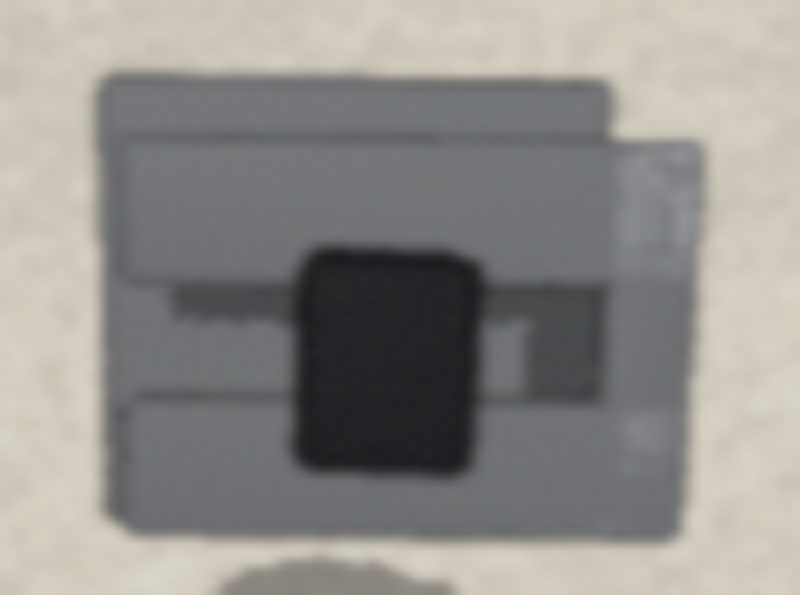

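Run:
```python
from h import *
import pickle
c,im=pickle.load(open("w1.pkl","rb"))
P=lambda u,v:(210+(u+.5)/8-.5,80+(v+.5)/7-.5)
pts=[((300,137),None,33),((500,138),None,33),((250,284),None,9),((550,286),None,9),((250,401),None,-9),((550,405),None,-9),((300,535),None,-33),((550,538),None,-33),((126,210),-35,None),((128,460),-35,None),((608,340),35,None),((604,380),35,None)]
W=[atz(c,P(*p),135)[:2] for p,_,_ in pts]
def f(q):
    x,y,a=q;r=[]
    for w,(p,lx,ly) in zip(W,pts):
        d=w-[x,y]; l=[np.cos(a)*d[0]+np.sin(a)*d[1],-np.sin(a)*d[0]+np.cos(a)*d[1]]
        r.append(l[0]-lx if lx is not None else l[1]-ly)
    return r
s=least_squares(f,[551,-140,-.235]);print(s.x,np.round(s.fun,1))
B=[atz(c,P(*p),180)[:2] for p in [(303,250),(482,253),(470,472),(296,470)]]
print(np.round(B,1),np.mean(B,0), "ang",np.arctan2(*(B[1]-B[0])[::-1]),np.arctan2(*(B[2]-B[3])[::-1]), [np.linalg.norm(B[i]-B[i-1]) for i in range(4)])
d=np.mean(B,0)-s.x[:2];a=s.x[2];print("block in rack",np.cos(a)*d[0]+np.sin(a)*d[1],-np.sin(a)*d[0]+np.cos(a)*d[1])
plan((505,60,300),-1.3,6)
```

```text
[ 5.49038464e+02 -1.38803384e+02 -2.37128654e-01] [-0.5 -0.3  0.3  0.5 -0.7 -0.9  0.8  0.7  0.3 -0.   0.  -0.3]
[[ 544.1 -121.4]
 [ 565.8 -126.8]
 [ 557.8 -156.9]
 [ 536.1 -151.6]] [ 550.95445611 -139.19629714] ang -0.2441815330477534 -0.23912350354222528 [np.float64(31.216029425354765), np.float64(22.30231254281715), np.float64(31.102858470224668), np.float64(22.321936486845626)]
block in rack 1.954676343646134 0.06817314469863772
from [ 529.6 -191.8  328.5] psi -0.237 wx/row 1.692
[0.0063, 0.0531, -0.0185]
[0.0063, 0.049, -0.0275]
[0.0063, 0.0434, -0.0357]
[0.0063, 0.0364, -0.0428]
[0.0063, 0.0283, -0.0486]
[0.0063, 0.0193, -0.0528]
```

Run:
```python
from h import *
plan((485,120,290),-1.754,15)
```

```text
from [ 529.6 -191.8  328.5] psi -0.237 wx/row 0.966
[0.0034, 0.026, -0.0104]
[0.0034, 0.0248, -0.0129]
[0.0034, 0.0234, -0.0154]
[0.0034, 0.0217, -0.0177]
[0.0034, 0.0198, -0.0198]
[0.0034, 0.0177, -0.0217]
[0.0034, 0.0155, -0.0233]
[0.0034, 0.013, -0.0248]
[0.0034, 0.0105, -0.026]
[0.0034, 0.0078, -0.0269]
[0.0034, 0.005, -0.0275]
[0.0034, 0.0022, -0.0279]
[0.0034, -0.0006, -0.028]
[0.0034, -0.0034, -0.0278]
[0.0034, -0.0062, -0.0273]
```

>>> servo_tool([
  {"dx": 0.0034,"dy": 0.026,"dz": -0.0104,"wx": 0.966,"wy": 0,"wz": 0,"fingers": 0},
  {"dx": 0.0034,"dy": 0.0248,"dz": -0.0129,"wx": 0.966,"wy": 0,"wz": 0,"fingers": 0},
  {"dx": 0.0034,"dy": 0.0234,"dz": -0.0154,"wx": 0.966,"wy": 0,"wz": 0,"fingers": 0},
  {"dx": 0.0034,"dy": 0.0217,"dz": -0.0177,"wx": 0.966,"wy": 0,"wz": 0,"fingers": 0},
  {"dx": 0.0034,"dy": 0.0198,"dz": -0.0198,"wx": 0.966,"wy": 0,"wz": 0,"fingers": 0},
])

```text
clock: 3.75
eef_pos: [514.5, -87.6, 315.9]
tool_rot: [-1.538, 1.57, -2.285]
force: [0.7, 0.7, -0.7]
width: 85.3
```

>>> servo_tool([
  {"dx": 0.0034,"dy": 0.0177,"dz": -0.0217,"wx": 0.966,"wy": 0,"wz": 0,"fingers": 0},
  {"dx": 0.0034,"dy": 0.0155,"dz": -0.0233,"wx": 0.966,"wy": 0,"wz": 0,"fingers": 0},
  {"dx": 0.0034,"dy": 0.013,"dz": -0.0248,"wx": 0.966,"wy": 0,"wz": 0,"fingers": 0},
  {"dx": 0.0034,"dy": 0.0105,"dz": -0.026,"wx": 0.966,"wy": 0,"wz": 0,"fingers": 0},
  {"dx": 0.0034,"dy": 0.0078,"dz": -0.0269,"wx": 0.966,"wy": 0,"wz": 0,"fingers": 0},
])

```text
clock: 4.38
eef_pos: [499.8, 16.3, 303.2]
tool_rot: [-0.736, 1.57, -1.989]
force: [0.1, 0.2, 0.5]
width: 85.4
```

>>> servo_tool([
  {"dx": 0.0034,"dy": 0.005,"dz": -0.0275,"wx": 0.966,"wy": 0,"wz": 0,"fingers": 0},
  {"dx": 0.0034,"dy": 0.0022,"dz": -0.0279,"wx": 0.966,"wy": 0,"wz": 0,"fingers": 0},
  {"dx": 0.0034,"dy": -0.0006,"dz": -0.028,"wx": 0.966,"wy": 0,"wz": 0,"fingers": 0},
  {"dx": 0.0034,"dy": -0.0034,"dz": -0.0278,"wx": 0.966,"wy": 0,"wz": 0,"fingers": 0},
  {"dx": 0.0034,"dy": -0.0062,"dz": -0.0273,"wx": 0.966,"wy": 0,"wz": 0,"fingers": 0},
])

```text
clock: 5.0
eef_pos: [485.2, 120.1, 290.4]
tool_rot: [0.003, 1.57, -1.756]
force: [0.2, 0.0, -0.0]
width: 85.4
```

>>> servo_tool([
  {"dx": 0,"dy": 0,"dz": 0,"wx": 0,"wy": 0,"wz": 0,"fingers": 0},
  {"dx": 0,"dy": 0,"dz": 0,"wx": 0,"wy": 0,"wz": 0,"fingers": 0},
])

```text
clock: 5.25
eef_pos: [485.5, 119.6, 290.6]
tool_rot: [0.299, 1.57, -1.453]
force: [0.3, 0.1, 0.6]
width: 85.3
```

Run:
```python
from h import *
import pickle
st=ctrl.read_state();c=ctrl.camera_info("wrist");im=ctrl.get_image("wrist")
pickle.dump((c,im),open("w3.pkl","wb"))
cv2.imwrite("pics/w3.png",cv2.resize(im[:,:,::-1],None,fx=1.5,fy=1.5))
print(st['clock'],st['eef_pos'],psi_of(Rt()),st['qpos'])
```

```text
5.25 [485.46144229 119.55851438 290.59991605] -1.7532512932785118 [-0.25763423  0.34395714 -0.05522458  1.84655459  0.02407513  0.95189549
 -2.07623428]
```

View pics/w3.png

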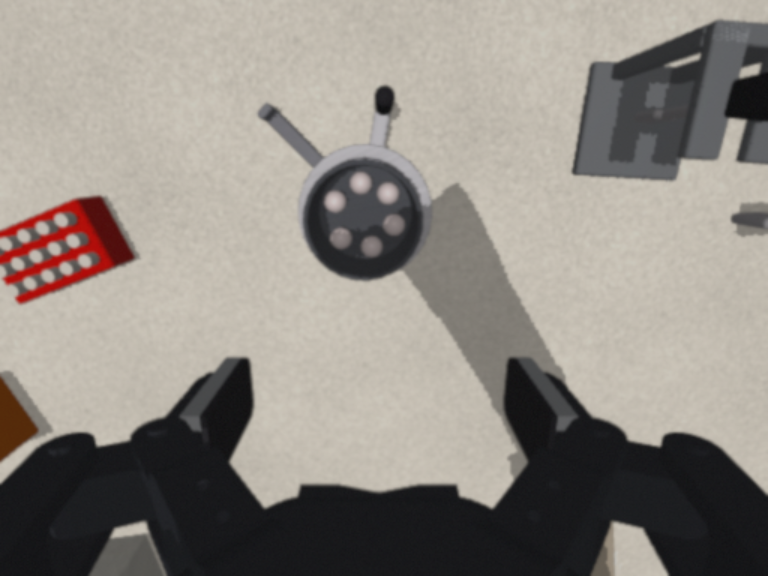

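Run:
```python
from h import *
import pickle
c,im=pickle.load(open("w3.pkl","rb"))
cv2.imwrite("pics/w3c.png",cv2.resize(im[45:195,160:310,::-1],None,fx=5,fy=4,interpolation=cv2.INTER_CUBIC))
```

```text
(no output)
```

View pics/w3c.png

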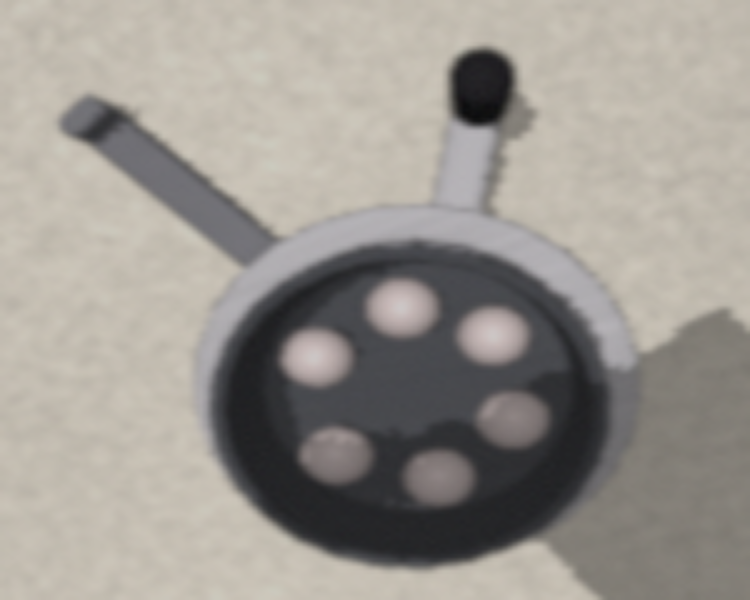

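Run:
```python
from h import *
import pickle
c,im=pickle.load(open("w3.pkl","rb"))
P=lambda u,v:(160+(u+.5)/5-.5,45+(v+.5)/4-.5)
rim=np.array([atz(c,P(*p),95)[:2] for p in [(410,565),(210,405),(611,400),(415,243),(260,515),(560,515),(265,285)]])
s=least_squares(lambda q:np.hypot(*(rim-q).T)-48,[515,123]);print("rim",s.x,s.fun.round(1))
b=np.array([atz(c,P(*p),36)[:2] for p in [(403,307),(493,334),(513,418),(439,477),(335,456),(316,356)]])
s2=least_squares(lambda q:np.hypot(*(b-q[:2]).T)-q[2],[515,123,34]);print("beads",s2.x,s2.fun.round(1)); print((b-s.x).round(1).tolist())
L=atz(c,P(482,78),90)[:2]; J=s.x
for nm,q in [("lever",L),("lockbar mid z12",atz(c,P(180,190),12)[:2]),("fin top",atz(c,P(80,116),30)[:2])]:
    for j in (J,s2.x[:2]):
        d=q-j;print(nm,q.round(1),np.hypot(*d).round(1),np.arctan2(d[1],d[0]).round(3))
# bar edges midpoints
for a,b2 in [((150,140),(125,155)),((250,215),(222,235))]:
    m=np.add(a,b2)/2;print(atz(c,P(*m),12)[:2])
```

```text
rim [513.98468581 125.84313055] [-0.5 -0.8 -0.1 -0.4  0.5  0.3  0.7]
beads [511.86696507 127.60448513  29.88808701] [-0.1  0.7 -0.6 -0.1  0.6 -0.5]
[[27.5, -1.6], [14.2, -24.1], [-15.1, -24.6], [-31.8, -0.4], [-19.1, 27.0], [15.8, 25.1]]
lever [601.2  92.5] 93.4 -0.365
lever [601.2  92.5] 96.0 -0.374
lockbar mid z12 [591.3 179.2] 93.9 0.604
lockbar mid z12 [591.3 179.2] 94.7 0.576
fin top [617.2 196.7] 125.2 0.601
fin top [617.2 196.7] 125.9 0.58
[607.10299648 187.52834259]
[576.96618318 166.33728242]
```

Run:
```python
from h import *
plan((601,92.3,150),-1.94,4)
```

```text
from [485.5 119.5 290.6] psi -1.753 wx/row 0.446
[0.0469, 0.0395, 0.0019]
[0.0469, 0.0395, 0.0001]
[0.0469, 0.0395, -0.0017]
[0.0469, 0.0394, -0.0036]
```

>>> servo_tool([
  {"dx": 0.0469,"dy": 0.0395,"dz": 0.0019,"wx": 0.446,"wy": 0,"wz": 0,"fingers": 0},
  {"dx": 0.0469,"dy": 0.0395,"dz": 0.0001,"wx": 0.446,"wy": 0,"wz": 0,"fingers": 0},
  {"dx": 0.0469,"dy": 0.0395,"dz": -0.0017,"wx": 0.446,"wy": 0,"wz": 0,"fingers": 0},
  {"dx": 0.0469,"dy": 0.0395,"dz": -0.0036,"wx": 0.446,"wy": 0,"wz": 0,"fingers": 0},
  {"dx": 0,"dy": 0,"dz": 0,"wx": 0,"wy": 0,"wz": 0,"fingers": 0},
])

```text
clock: 5.92
eef_pos: [600.6, 91.1, 146.6]
tool_rot: [-0.699, 1.566, -2.641]
force: [0.4, -0.1, -0.2]
width: 85.4
```

Run:
```python
from h import *
goto((601,92.3,55),-1.94)
c=ctrl.camera_info("wrist");im=ctrl.get_image("wrist")
cv2.imwrite("pics/w4.png",cv2.resize(im[:,:,::-1],None,fx=1.5,fy=1.5))
print(proj(c,[[601,92.3,90]]))
```

```text
now [600.6  91.1 146.6] psi -1.942 tilt 0.29 q7 -2.14
total d/750 [ 0.1221  0.0003 -0.0021] total w/6deg [-0.02  0.04  0.03] rows>= 1.6658246802876204
[[248.99567749 207.89543292]]
```

View pics/w4.png

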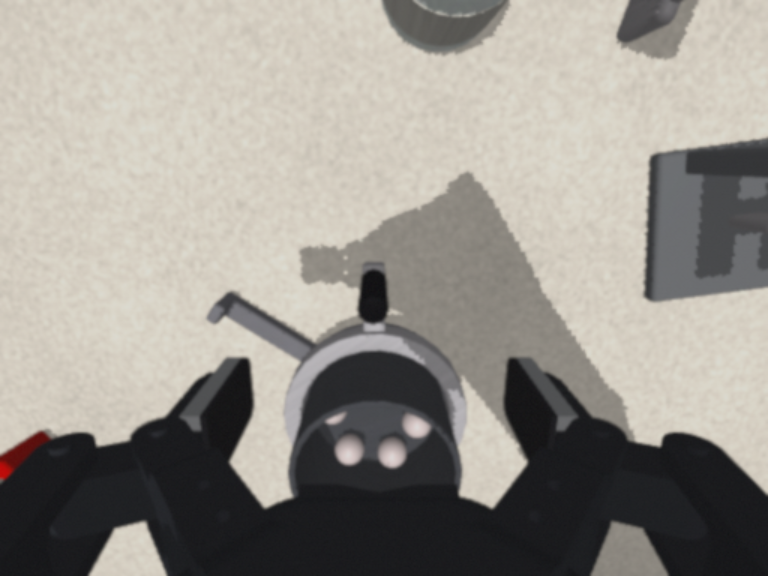

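>>> servo_tool([
  {"dx": 0.041,"dy": 0,"dz": -0.002,"wx": 0,"wy": 0,"wz": 0,"fingers": 0},
  {"dx": 0.041,"dy": 0,"dz": 0,"wx": 0,"wy": 0,"wz": 0,"fingers": 0},
  {"dx": 0.04,"dy": 0,"dz": 0,"wx": 0,"wy": 0,"wz": 0,"fingers": 0.4},
  {"dx": 0,"dy": 0,"dz": 0,"wx": 0,"wy": 0,"wz": 0,"fingers": 1},
  {"dx": 0,"dy": 0,"dz": 0,"wx": 0,"wy": 0,"wz": 0,"fingers": 1},
])

```text
clock: 6.6
eef_pos: [602.3, 95.8, 60.4]
tool_rot: [2.156, 1.568, 0.217]
force: [0.3, -0.6, 0.4]
width: 32.0
```

>>> servo_tool([
  {"dx": 0,"dy": 0,"dz": 0,"wx": 0,"wy": 0,"wz": 0,"fingers": 1},
  {"dx": 0,"dy": 0,"dz": 0,"wx": 0,"wy": 0,"wz": 0,"fingers": 1},
  {"dx": 0,"dy": 0,"dz": 0,"wx": 0,"wy": 0,"wz": 0,"fingers": 1},
])

```text
clock: 6.98
eef_pos: [602.5, 95.7, 60.6]
tool_rot: [2.041, 1.568, 0.103]
force: [-0.7, -0.3, 5.7]
width: 14.3
```

```bash
cat > arc.py <<'E'
from h import *
J=np.array([513.2,126.5])
def arc(th1,n,r=94.7):
    st=ctrl.read_state();p=st['eef_pos'];ps=psi_of(Rt(st));th0=np.arctan2(p[1]-J[1],p[0]-J[0]);print("th0",th0,"psi",ps,"r",np.hypot(*(p[:2]-J)),p)
    dth=(th1-th0)/n;q=p[:2];print("wx",-np.degrees(dth)/6)
    for i in range(n):
        t=th0+dth*(i+1);q1=J+r*np.array([np.cos(t),np.sin(t)])
        print((Rdown(ps+dth*i).T@np.r_[q1-q,0]/750).round(4).tolist());q=q1
E
python3 -c "
from arc import *
arc(0.60,12)"
```

```text
th0 -0.33216416644030133 psi -1.9387200864548837 r 94.5103430475984 [602.54429859  95.68115427  60.5691051 ]
wx -0.7417926743105511
[0.0, -0.0005, -0.0098]
[0.0, -0.0007, -0.0098]
[0.0, -0.0007, -0.0098]
[0.0, -0.0007, -0.0098]
[0.0, -0.0007, -0.0098]
[0.0, -0.0007, -0.0098]
[0.0, -0.0007, -0.0098]
[0.0, -0.0007, -0.0098]
[0.0, -0.0007, -0.0098]
[0.0, -0.0007, -0.0098]
[0.0, -0.0007, -0.0098]
[0.0, -0.0007, -0.0098]
```

>>> servo_tool([
  {"dx": 0,"dy": -0.0007,"dz": -0.0098,"wx": -0.742,"wy": 0,"wz": 0,"fingers": 1},
  {"dx": 0,"dy": -0.0007,"dz": -0.0098,"wx": -0.742,"wy": 0,"wz": 0,"fingers": 1},
  {"dx": 0,"dy": -0.0007,"dz": -0.0098,"wx": -0.742,"wy": 0,"wz": 0,"fingers": 1},
  {"dx": 0,"dy": -0.0007,"dz": -0.0098,"wx": -0.742,"wy": 0,"wz": 0,"fingers": 1},
])

```text
clock: 7.48
eef_pos: [607.8, 124.3, 60.6]
tool_rot: [1.536, 1.568, -0.09]
force: [-1.1, -1.7, 6.0]
width: 13.9
```

```bash
python3 -c "
from arc import *
arc(0.60,8); print(ctrl.read_state()['force'],ctrl.read_state()['width'])"
```

```text
th0 -0.02320399081687613 psi -1.625948844113806 r 94.64624193145177 [607.82076311 124.30402654  60.55307957]
wx -0.7438949676982648
[0.0, -0.0006, -0.0098]
[0.0, -0.0007, -0.0098]
[0.0, -0.0007, -0.0098]
[0.0, -0.0007, -0.0098]
[0.0, -0.0007, -0.0098]
[0.0, -0.0007, -0.0098]
[0.0, -0.0007, -0.0098]
[0.0, -0.0007, -0.0098]
[-1.10149743 -1.68816265  5.98735815] 13.928922747097545
```

Tracks perfectly with small force; continuing.

>>> servo_tool([
  {"dx": 0,"dy": -0.0007,"dz": -0.0098,"wx": -0.744,"wy": 0,"wz": 0,"fingers": 1},
  {"dx": 0,"dy": -0.0007,"dz": -0.0098,"wx": -0.744,"wy": 0,"wz": 0,"fingers": 1},
  {"dx": 0,"dy": -0.0007,"dz": -0.0098,"wx": -0.744,"wy": 0,"wz": 0,"fingers": 1},
  {"dx": 0,"dy": -0.0007,"dz": -0.0098,"wx": -0.744,"wy": 0,"wz": 0,"fingers": 1},
])

```text
clock: 7.98
eef_pos: [604.1, 153.5, 60.6]
tool_rot: [1.261, 1.567, -0.054]
force: [-1.4, -1.4, 4.6]
width: 14.0
```

>>> servo_tool([
  {"dx": 0,"dy": -0.0007,"dz": -0.0098,"wx": -0.744,"wy": 0,"wz": 0,"fingers": 1},
  {"dx": 0,"dy": -0.0007,"dz": -0.0098,"wx": -0.744,"wy": 0,"wz": 0,"fingers": 1},
  {"dx": 0,"dy": -0.0007,"dz": -0.0098,"wx": -0.744,"wy": 0,"wz": 0,"fingers": 1},
  {"dx": 0,"dy": -0.0007,"dz": -0.0098,"wx": -0.744,"wy": 0,"wz": 0,"fingers": 1},
  {"dx": 0,"dy": 0,"dz": 0,"wx": 0,"wy": 0,"wz": 0,"fingers": 1},
])

```text
clock: 8.6
eef_pos: [591.1, 180.8, 60.6]
tool_rot: [1.176, 1.568, 0.173]
force: [-1.9, 0.4, 4.8]
width: 14.2
```

```bash
python3 -c "
from arc import *
arc(0.60,1); print(ctrl.read_state()['force'],ctrl.read_state()['width'])
c=ctrl.camera_info('wrist');im=ctrl.get_image('wrist')
cv2.imwrite('pics/w5.png',cv2.resize(im[:,:,::-1],None,fx=1.5,fy=1.5))
"
```

```text
th0 0.6083736391553923 psi -1.0031497012012929 r 94.93191858595745 [591.099103   180.75678684  60.56182717]
wx 0.0799623637949122
[0.0, -0.0003, 0.0011]
[-1.89358221  0.37696682  4.84644589] 14.192362563599149
```

View pics/w5.png

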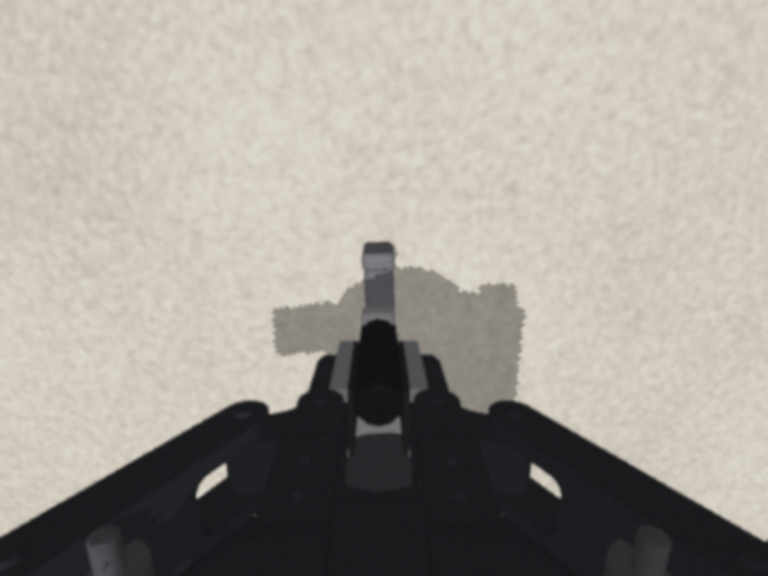

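>>> servo_tool([
  {"dx": 0,"dy": 0,"dz": 0,"wx": 0,"wy": 0,"wz": 0,"fingers": 0.2},
  {"dx": 0,"dy": 0,"dz": 0,"wx": 0,"wy": 0,"wz": 0,"fingers": 0},
  {"dx": -0.04,"dy": 0,"dz": 0,"wx": 0,"wy": 0,"wz": 0,"fingers": 0},
  {"dx": -0.08,"dy": 0,"dz": 0,"wx": 0,"wy": 0,"wz": 0,"fingers": 0},
  {"dx": -0.08,"dy": 0,"dz": 0,"wx": 0,"wy": 0,"wz": 0,"fingers": 0},
])

```text
clock: 9.28
eef_pos: [589.9, 180.0, 209.7]
tool_rot: [-1.9, 1.57, -2.905]
force: [1.6, 0.5, -0.6]
width: 85.1
```

>>> servo_tool([
  {"dx": -0.06,"dy": 0,"dz": 0,"wx": 0,"wy": 0,"wz": 0,"fingers": 0},
  {"dx": 0,"dy": 0,"dz": 0,"wx": 0,"wy": 0,"wz": 0,"fingers": 0},
])

```text
clock: 9.52
eef_pos: [592.5, 181.2, 257.8]
tool_rot: [1.326, 1.562, 0.321]
force: [-0.3, -0.2, -1.1]
width: 85.2
```

Run:
```python
from h import *
t=ctrl.camera_info("top")
snap("top","t2.png",(180,150,260,250),6)
print(ctrl.read_state()['clock'])
plan((551,-139.2,240),-0.237,8)
```

```text
9.575
from [591.  180.4 255.1] psi -1.005 wx/row -0.917
[0.0025, -0.0342, 0.0414]
[0.0025, -0.038, 0.0379]
[0.0025, -0.0415, 0.0341]
[0.0025, -0.0445, 0.03]
[0.0025, -0.0472, 0.0256]
[0.0025, -0.0494, 0.0209]
[0.0025, -0.0512, 0.0161]
[0.0025, -0.0525, 0.0111]
```

View pics/t2.png

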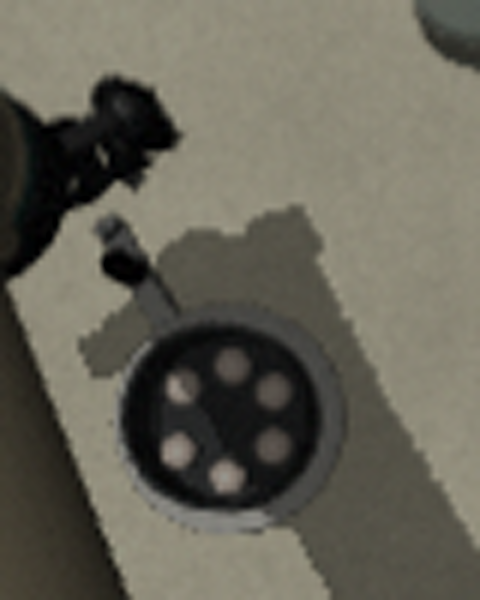

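>>> servo_tool([
  {"dx": 0.0025,"dy": -0.0342,"dz": 0.0414,"wx": -0.917,"wy": 0,"wz": 0,"fingers": 0},
  {"dx": 0.0025,"dy": -0.038,"dz": 0.0379,"wx": -0.917,"wy": 0,"wz": 0,"fingers": 0},
  {"dx": 0.0025,"dy": -0.0415,"dz": 0.0341,"wx": -0.917,"wy": 0,"wz": 0,"fingers": 0},
  {"dx": 0.0025,"dy": -0.0445,"dz": 0.03,"wx": -0.917,"wy": 0,"wz": 0,"fingers": 0},
  {"dx": 0.0025,"dy": -0.0472,"dz": 0.0256,"wx": -0.917,"wy": 0,"wz": 0,"fingers": 0},
])

```text
clock: 10.2
eef_pos: [563.8, -21.0, 242.0]
tool_rot: [-2.625, 1.567, 3.137]
force: [0.2, 0.1, -1.1]
width: 85.4
```

>>> servo_tool([
  {"dx": 0.0025,"dy": -0.0494,"dz": 0.0209,"wx": -0.917,"wy": 0,"wz": 0,"fingers": 0},
  {"dx": 0.0025,"dy": -0.0512,"dz": 0.0161,"wx": -0.917,"wy": 0,"wz": 0,"fingers": 0},
  {"dx": 0.0025,"dy": -0.0525,"dz": 0.0111,"wx": -0.917,"wy": 0,"wz": 0,"fingers": 0},
  {"dx": 0,"dy": 0,"dz": 0,"wx": 0,"wy": 0,"wz": 0,"fingers": 0},
  {"dx": 0,"dy": 0,"dz": 0,"wx": 0,"wy": 0,"wz": 0,"fingers": 0},
])

```text
clock: 10.82
eef_pos: [549.5, -138.7, 237.1]
tool_rot: [2.773, 1.568, 2.536]
force: [-0.4, 0.5, 0.5]
width: 85.7
```

Run:
```python
from h import *
goto((551,-139.2,145),-0.237)
c=ctrl.camera_info("wrist");im=ctrl.get_image("wrist")
cv2.imwrite("pics/w6.png",cv2.resize(im[:,:,::-1],None,fx=1.5,fy=1.5))
goto((551,-139.2,145),-0.237)
print(proj(c,[[551,-139.2,180],[549,-138.8,135]])*1.5)
```

```text
now [ 549.5 -138.7  237.1] psi -0.237 tilt 0.15 q7 -0.34
total d/750 [ 0.1228 -0.0003  0.0024] total w/6deg [ 0.   -0.02 -0.01] rows>= 1.6747015523933289
now [ 549.9 -137.9  237.5] psi -0.235 tilt 0.12 q7 -0.34
total d/750 [ 0.1233 -0.0014  0.002 ] total w/6deg [ 0.02 -0.02 -0.01] rows>= 1.6822909458112447
[[381.507976   310.42617629]
 [377.70368321 285.54367792]]
```

View pics/w6.png

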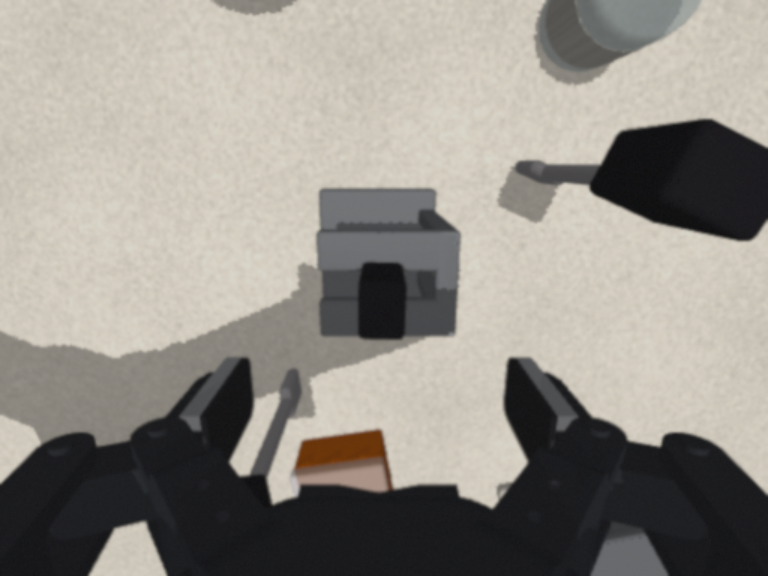

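>>> servo_tool([
  {"dx": 0.05,"dy": -0.001,"dz": 0.002,"wx": 0,"wy": 0,"wz": 0,"fingers": 0},
  {"dx": 0.05,"dy": 0,"dz": 0,"wx": 0,"wy": 0,"wz": 0,"fingers": 0},
  {"dx": 0.023,"dy": 0,"dz": 0,"wx": 0,"wy": 0,"wz": 0,"fingers": 0.2},
  {"dx": 0,"dy": 0,"dz": 0,"wx": 0,"wy": 0,"wz": 0,"fingers": 0.4},
])

```text
clock: 11.38
eef_pos: [551.1, -139.3, 145.3]
tool_rot: [2.982, 1.569, 2.748]
force: [0.3, 0.6, -0.1]
width: 52.6
```

Run:
```python
from h import *
goto((551,-139.2,145),-0.237)
```

```text
now [ 551.1 -139.3  145.3] psi -0.235 tilt 0.13 q7 -0.41
total d/750 [ 0.0004  0.0001 -0.0002] total w/6deg [ 0.02 -0.02 -0.  ] rows>= 0.029903402053532233
```

>>> servo_tool([
  {"dx": 0,"dy": 0,"dz": 0,"wx": 0,"wy": 0,"wz": 0,"fingers": 0.7},
  {"dx": 0,"dy": 0,"dz": 0,"wx": 0,"wy": 0,"wz": 0,"fingers": 1},
  {"dx": 0,"dy": 0,"dz": 0,"wx": 0,"wy": 0,"wz": 0,"fingers": 1},
  {"dx": 0,"dy": 0,"dz": 0,"wx": 0,"wy": 0,"wz": 0,"fingers": 1},
])

```text
clock: 11.88
eef_pos: [552.6, -140.3, 147.6]
tool_rot: [0.097, 1.568, -0.139]
force: [-1.4, -0.2, 6.5]
width: 23.2
```

>>> servo_tool([
  {"dx": -0.004,"dy": 0,"dz": 0,"wx": 0,"wy": 0,"wz": 0,"fingers": 1},
  {"dx": -0.004,"dy": 0,"dz": 0,"wx": 0,"wy": 0,"wz": 0,"fingers": 1},
  {"dx": 0,"dy": 0,"dz": 0,"wx": 0,"wy": 0,"wz": 0,"fingers": 1},
])

```text
clock: 12.25
eef_pos: [551.6, -140.6, 152.2]
tool_rot: [-0.399, 1.571, -0.635]
force: [0.8, -0.3, -1.3]
width: 23.4
```

Run:
```python
from h import *
st=ctrl.read_state();print(st['force'],st['width'],st['eef_pos'],psi_of(Rt()))
im=ctrl.get_image("wrist")
cv2.imwrite("pics/w7.png",cv2.resize(im[:,:,::-1],None,fx=1.5,fy=1.5))
snap("scene","s2.png",(160,90,300,230),4)
```

```text
[ 0.84434459 -0.33523608 -1.33613441] 23.40322074391032 [ 551.56218516 -140.58105334  152.22432564] -0.2366330113045055
```

View pics/w7.png

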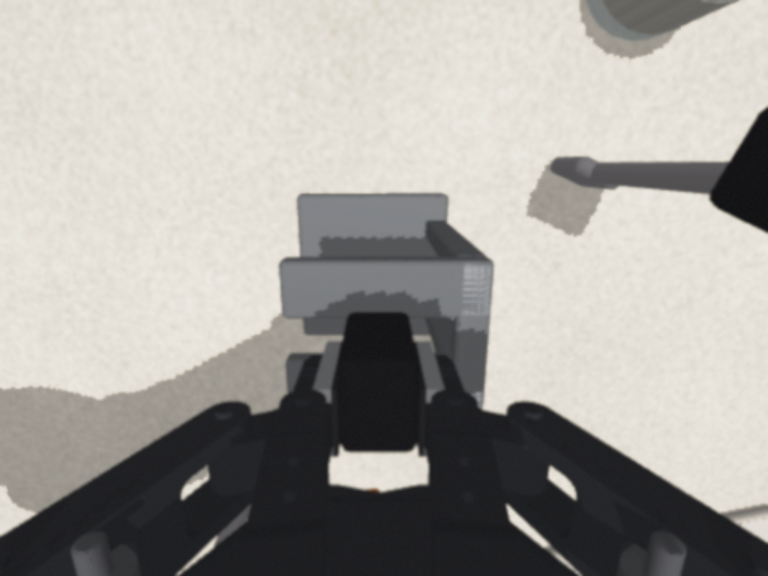

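View pics/s2.png

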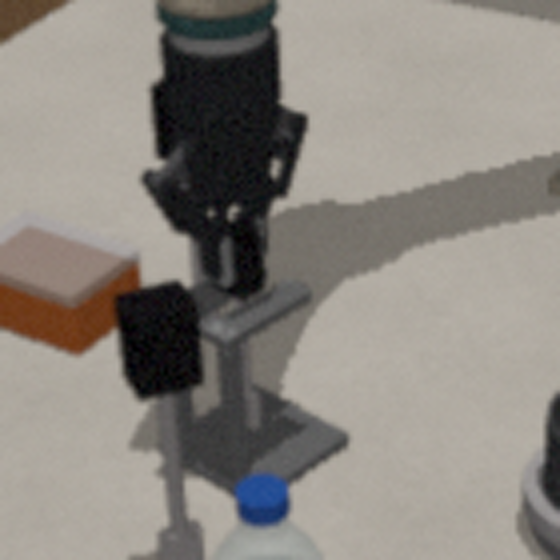

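>>> servo_tool([
  {"dx": 0,"dy": 0,"dz": -0.02,"wx": 0,"wy": 0,"wz": 0,"fingers": 1},
  {"dx": 0,"dy": 0,"dz": -0.03,"wx": 0,"wy": 0,"wz": 0,"fingers": 1},
  {"dx": 0,"dy": 0,"dz": -0.03,"wx": 0,"wy": 0,"wz": 0,"fingers": 1},
  {"dx": 0,"dy": 0,"dz": -0.01,"wx": 0,"wy": 0,"wz": 0,"fingers": 1},
  {"dx": 0,"dy": 0,"dz": 0,"wx": 0,"wy": 0,"wz": 0,"fingers": 1},
])

```text
clock: 12.98
eef_pos: [486.3, -124.7, 152.3]
tool_rot: [0.021, 1.57, -0.216]
force: [0.8, -0.7, -1.1]
width: 23.3
```

Run:
```python
from h import *
st=ctrl.read_state();print(st['clock'],st['force'],st['width'],st['eef_pos'],psi_of(Rt()))
snap("scene","s3.png",(160,90,300,230),4)
```

```text
12.975 [ 0.82061739 -0.67817815 -1.12023129] 23.29400851167406 [ 486.31899855 -124.72117994  152.26970328] -0.2363622277113935
```

View pics/s3.png

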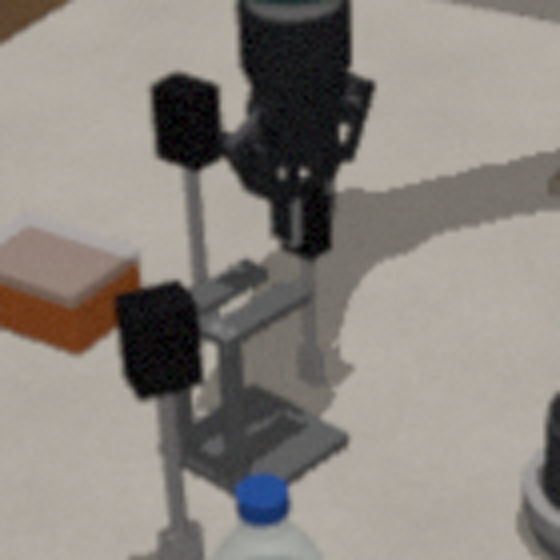

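Run:
```python
from h import *
s=ctrl.camera_info("scene")
p=np.array([486.4,-124.2,152.27-127.6])
q=proj(s,[p,p+[0,0,160]])[:,:]; print((q-[160,90])*4)
R=Rdown(-0.2363); 
print("to jar", R.T@(np.array([513.1,125.9,262])-[486.3,-124.7,262])/750, 110/750)
```

```text
[[308.77523844 380.26458922]
 [300.16228769 190.08370069]]
to jar [ 0.          0.33321347 -0.04348264] 0.14666666666666667
```

>>> servo_tool([
  {"dx": -0.04,"dy": 0,"dz": 0,"wx": 0,"wy": 0,"wz": 0,"fingers": 1},
  {"dx": -0.06,"dy": 0,"dz": 0,"wx": 0,"wy": 0,"wz": 0,"fingers": 1},
  {"dx": -0.047,"dy": 0.02,"dz": -0.003,"wx": 0,"wy": 0,"wz": 0,"fingers": 1},
  {"dx": 0,"dy": 0.05,"dz": -0.006,"wx": 0,"wy": 0,"wz": 0,"fingers": 1},
  {"dx": 0,"dy": 0.06,"dz": -0.008,"wx": 0,"wy": 0,"wz": 0,"fingers": 1},
])

```text
clock: 13.65
eef_pos: [498.0, -26.8, 263.1]
tool_rot: [0.189, 1.568, -0.05]
force: [0.5, 0.3, -0.5]
width: 23.4
```

>>> servo_tool([
  {"dx": 0,"dy": 0.06,"dz": -0.008,"wx": 0,"wy": 0,"wz": 0,"fingers": 1},
  {"dx": 0,"dy": 0.06,"dz": -0.008,"wx": 0,"wy": 0,"wz": 0,"fingers": 1},
  {"dx": 0,"dy": 0.05,"dz": -0.006,"wx": 0,"wy": 0,"wz": 0,"fingers": 1},
  {"dx": 0,"dy": 0.033,"dz": -0.004,"wx": 0,"wy": 0,"wz": 0,"fingers": 1},
  {"dx": 0,"dy": 0,"dz": 0,"wx": 0,"wy": 0,"wz": 0,"fingers": 1},
])

```text
clock: 14.28
eef_pos: [513.8, 128.5, 262.6]
tool_rot: [1.36, 1.568, 1.128]
force: [-1.3, 0.3, -0.8]
width: 23.3
```

>>> servo_tool([
  {"dx": 0,"dy": 0,"dz": 0,"wx": 0,"wy": 0,"wz": 0,"fingers": 1},
])

```text
clock: 14.4
eef_pos: [513.5, 124.6, 262.1]
tool_rot: [-1.568, 1.57, -1.805]
force: [0.0, -0.7, -1.8]
width: 23.6
```

Run:
```python
from h import *
st=ctrl.read_state();print(st['clock'],st['force'],st['width'],st['eef_pos'],psi_of(Rt()),st['qpos'][6])
snap("top","t3.png",(180,170,260,250),7)
snap("scene","s4.png",(260,130,360,240),5)
print(goto((513.1,125.9,220),-0.2363))
s=ctrl.camera_info("scene");e=st['eef_pos']+[.2,.7,-127.6];print((proj(s,[e,[513.2,126.5,95]])-[260,130])*5)
```

```text
14.4 [ 0.03881835 -0.72650328 -1.84563055] 23.576083840012053 [513.47640387 124.55957844 262.13874366] -0.2375500409998977 -0.8343911356888
now [513.3 124.1 262.2] psi -0.239 tilt 0.06 q7 -0.83
total d/750 [ 0.0563  0.0023 -0.0009] total w/6deg [-0.02  0.    0.01] rows>= 0.7683877869309496
(array([42.2206826 ,  1.73046409, -0.6628146 ]), array([-2.34546003e-03,  1.56675573e-05,  9.75365436e-04]))
[[273.18180088 252.17630575]
 [270.90609084 314.53892184]]
```

View pics/s4.png

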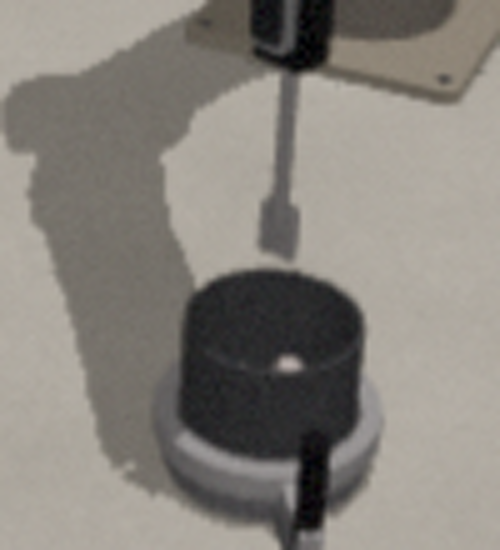

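View pics/t3.png

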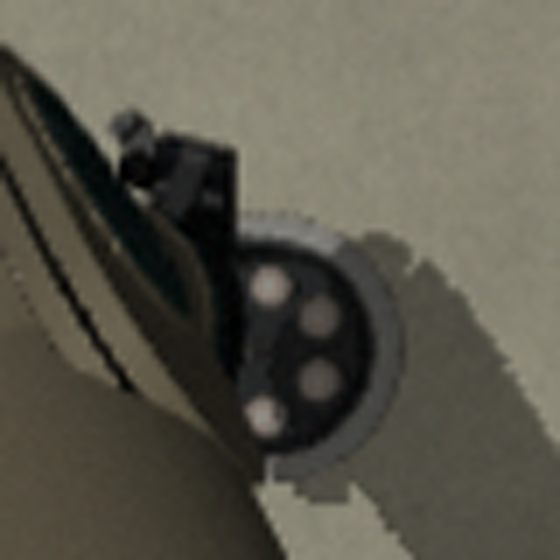

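Run:
```python
from h import *
s=ctrl.camera_info("scene")
st=ctrl.read_state();e=st['eef_pos']+[.2,.7,-127.6];print(st['eef_pos'],(proj(s,[e+[0,0,z] for z in (0,115,160)])-[260,130])*5)
snap("scene","s5.png",(260,80,360,200),5)
im=ctrl.get_image("wrist")
cv2.imwrite("pics/w8.png",cv2.resize(im[:,:,::-1],None,fx=1.5,fy=1.5))
```

```text
[513.34401599 124.10207963 262.22236145] [[272.46002986 251.68654261]
 [287.28875647  55.90373623]
 [293.45943037 -27.2125297 ]]
```

View pics/s5.png

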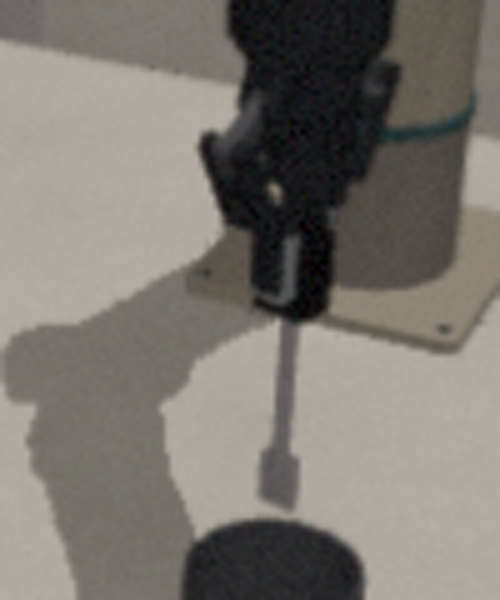

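View pics/w8.png

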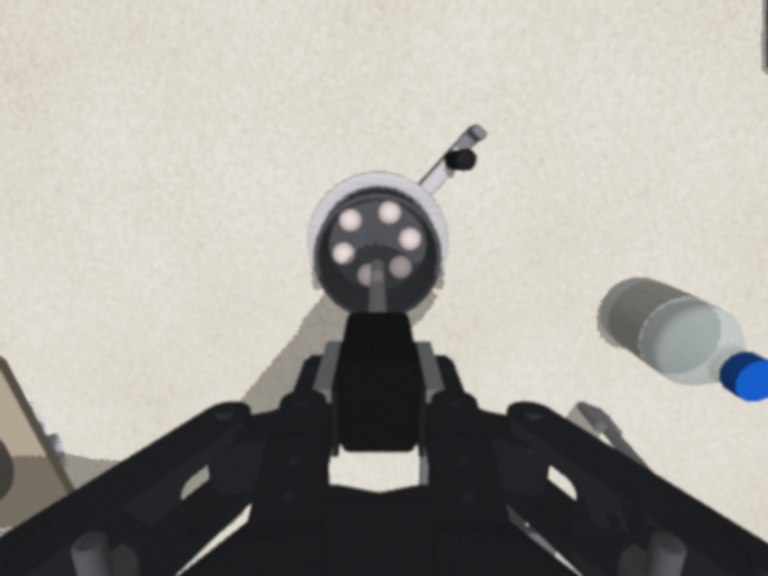

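>>> servo_tool([
  {"dx": 0.03,"dy": 0.0023,"dz": 0,"wx": 0,"wy": 0,"wz": 0,"fingers": 1},
  {"dx": 0.04,"dy": 0,"dz": 0,"wx": 0,"wy": 0,"wz": 0,"fingers": 1},
  {"dx": 0.03,"dy": 0,"dz": 0,"wx": 0,"wy": 0,"wz": 0,"fingers": 1},
  {"dx": 0,"dy": 0,"dz": 0,"wx": 0,"wy": 0,"wz": 0,"fingers": 1},
  {"dx": 0,"dy": 0,"dz": 0,"wx": 0,"wy": 0,"wz": 0,"fingers": 1},
])

```text
clock: 15.22
eef_pos: [514.2, 127.4, 188.2]
tool_rot: [0.532, 1.569, 0.295]
force: [-0.8, 0.6, -0.6]
width: 23.2
```

Run:
```python
from h import *
goto((513.1,125.9,159.6),-0.237); print(ctrl.read_state()['force'])
im=ctrl.get_image("wrist")
cv2.imwrite("pics/w9.png",cv2.resize(im[60:260,150:350,::-1],None,fx=3,fy=3))
```

```text
now [514.2 127.4 188.2] psi -0.237 tilt 0.08 q7 -0.91
total d/750 [ 0.0381 -0.0023 -0.001 ] total w/6deg [ 0.    0.01 -0.01] rows>= 0.5212609637357183
[-0.75833386  0.55405631 -0.61944309]
```

View pics/w9.png

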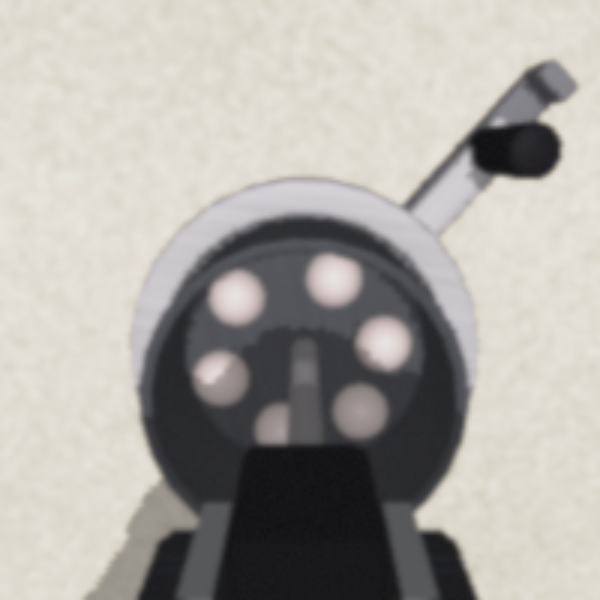

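>>> servo_tool([
  {"dx": 0.015,"dy": -0.001,"dz": 0,"wx": 0,"wy": 0,"wz": 0,"fingers": 1},
  {"dx": 0.015,"dy": 0,"dz": 0,"wx": 0,"wy": 0,"wz": 0,"fingers": 1},
  {"dx": 0.006,"dy": 0,"dz": 0,"wx": 0,"wy": 0,"wz": 0,"fingers": 1},
  {"dx": 0,"dy": 0,"dz": 0,"wx": 0,"wy": 0,"wz": 0,"fingers": 1},
  {"dx": 0,"dy": 0,"dz": 0,"wx": 0,"wy": 0,"wz": 0,"fingers": 1},
])

```text
clock: 15.9
eef_pos: [513.5, 126.9, 160.5]
tool_rot: [0.799, 1.57, 0.563]
force: [0.4, 1.0, -1.2]
width: 23.3
```

Run:
```python
from h import *
goto((513.1,125.9,159.6),-0.237); print(ctrl.read_state()['force'])
import numpy as np
# spiral then circle in tool (z,y) plane relative to centre; 24 rows per turn
psi=-0.237
N=12
prev=np.zeros(2);k=0
for i in range(36):
    ph=0.3+2*np.pi*i/24 ; r=22*min(1,(i+1)/8)
    q=r*np.array([np.cos(ph),np.sin(ph)]); d=(q-prev)/750; prev=q
    print(i,"dz %.4f dy %.4f"%tuple(d), q.round(1))
```

```text
now [513.5 126.9 160.5] psi -0.236 tilt 0.02 q7 -0.94
total d/750 [ 0.0012 -0.0014 -0.0002] total w/6deg [ 0.01  0.   -0.  ] rows>= 0.025408683265164104
[ 0.44887577  1.04118498 -1.15938416]
0 dz 0.0035 dy 0.0011 [2.6 0.8]
1 dz 0.0027 dy 0.0028 [4.7 2.9]
2 dz 0.0013 dy 0.0042 [5.6 6.1]
3 dz -0.0006 dy 0.0049 [5.1 9.7]
4 dz -0.0028 dy 0.0049 [ 3.  13.4]
5 dz -0.0049 dy 0.0041 [-0.6 16.5]
6 dz -0.0067 dy 0.0025 [-5.7 18.4]
7 dz -0.0080 dy 0.0003 [-11.7  18.6]
8 dz -0.0059 dy -0.0049 [-16.1  15. ]
9 dz -0.0044 dy -0.0062 [-19.5  10.3]
10 dz -0.0027 dy -0.0072 [-21.5   4.9]
11 dz -0.0007 dy -0.0076 [-22.   -0.8]
12 dz 0.0013 dy -0.0075 [-21.   -6.5]
13 dz 0.0032 dy -0.0070 [-18.6 -11.7]
14 dz 0.0049 dy -0.0059 [-15.  -16.1]
15 dz 0.0062 dy -0.0044 [-10.3 -19.5]
16 dz 0.0072 dy -0.0027 [ -4.9 -21.5]
17 dz 0.0076 dy -0.0007 [  0.8 -22. ]
18 dz 0.0075 dy 0.0013 [  6.5 -21. ]
19 dz 0.0070 dy 0.0032 [ 11.7 -18.6]
20 dz 0.0059 dy 0.0049 [ 16.1 -15. ]
21 dz 0.0044 dy 0.0062 [ 19.5 -10.3]
22 dz 0.0027 dy 0.0072 [21.5 -4.9]
23 dz 0.0007 dy 0.0076 [22.   0.8]
24 dz -0.0013 dy 0.0075 [21.   6.5]
25 dz -0.0032 dy 0.0070 [18.6 11.7]
26 dz -0.0049 dy 0.0059 [15.  16.1]
27 dz -0.0062 dy 0.0044 [10.3 19.5]
28 dz -0.0072 dy 0.0027 [ 4.9 21.5]
29 dz -0.0076 dy 0.0007 [-0.8 22. ]
30 dz -0.0075 dy -0.0013 [-6.5 21. ]
31 dz -0.0070 dy -0.0032 [-11.7  18.6]
32 dz -0.0059 dy -0.0049 [-16.1  15. ]
33 dz -0.0044 dy -0.0062 [-19.5  10.3]
34 dz -0.0027 dy -0.0072 [-21.5   4.9]
35 dz -0.0007 dy -0.0076 [-22.   -0.8]
```

>>> servo_tool([
  {"dx": 0.0005,"dy": 0.0005,"dz": 0.0035,"wx": 0,"wy": 0,"wz": 0,"fingers": 1},
  {"dx": 0,"dy": 0.0028,"dz": 0.0027,"wx": 0,"wy": 0,"wz": 0,"fingers": 1},
  {"dx": 0,"dy": 0.0042,"dz": 0.0013,"wx": 0,"wy": 0,"wz": 0,"fingers": 1},
  {"dx": 0,"dy": 0.0049,"dz": -0.0006,"wx": 0,"wy": 0,"wz": 0,"fingers": 1},
  {"dx": 0,"dy": 0.0049,"dz": -0.0028,"wx": 0,"wy": 0,"wz": 0,"fingers": 1},
])

```text
clock: 16.52
eef_pos: [518.7, 138.1, 159.8]
tool_rot: [-2.092, 1.569, -2.329]
force: [-0.9, -1.6, -1.2]
width: 23.3
```

>>> servo_tool([
  {"dx": 0,"dy": 0.0041,"dz": -0.0049,"wx": 0,"wy": 0,"wz": 0,"fingers": 1},
  {"dx": 0,"dy": 0.0025,"dz": -0.0067,"wx": 0,"wy": 0,"wz": 0,"fingers": 1},
  {"dx": 0,"dy": 0.0003,"dz": -0.008,"wx": 0,"wy": 0,"wz": 0,"fingers": 1},
])

```text
clock: 16.9
eef_pos: [506.6, 148.3, 160.3]
tool_rot: [1.036, 1.568, 0.801]
force: [0.9, 0.2, -1.0]
width: 23.2
```

```bash
cat > where.py <<'E'
from h import *
st=ctrl.read_state();p=st['eef_pos'];psi=psi_of(Rt(st));d=p[:2]-[513.1,125.9]
print(round(st['clock'],2),p.round(1),"psi",round(psi,3),"tool(z,y)",(Rdown(-.237).T@np.r_[d,0])[[2,1]].round(1),"r",np.hypot(*d).round(1),"F",st['force'].round(1),"T",st['torque'].round(2),"w",st['width'].round(1))
E
python3 - <<'E'
import where
from h import *
im=ctrl.get_image("wrist")
cv2.imwrite("pics/w10.png",cv2.resize(im[60:260,150:350,::-1],None,fx=3,fy=3))
E
```

```text
Traceback (most recent call last):
  File "where.py", line 3, in <module>
    print(round(st['clock'],2),p.round(1),"psi",round(psi,3),"tool(z,y)",(Rdown(-.237).T@np.r_[d,0])[[2,1]].round(1),"r",np.hypot(*d).round(1),"F",st['force'].round(1),"T",st['torque'].round(2),"w",st['width'].round(1))
                                                                                                                                                                                                      ^^^^^^^^^^^^^^^^^
AttributeError: 'float' object has no attribute 'round'
```

>>> servo_tool([
  {"dx": 0,"dy": -0.0049,"dz": -0.0059,"wx": 0,"wy": 0,"wz": 0,"fingers": 1},
  {"dx": 0,"dy": -0.0062,"dz": -0.0044,"wx": 0,"wy": 0,"wz": 0,"fingers": 1},
  {"dx": 0,"dy": -0.0072,"dz": -0.0027,"wx": 0,"wy": 0,"wz": 0,"fingers": 1},
  {"dx": 0,"dy": -0.0076,"dz": -0.0007,"wx": 0,"wy": 0,"wz": 0,"fingers": 1},
  {"dx": 0,"dy": -0.0075,"dz": 0.0013,"wx": 0,"wy": 0,"wz": 0,"fingers": 1},
])

```text
clock: 17.52
eef_pos: [494.3, 125.1, 161.0]
tool_rot: [0.582, 1.564, 0.345]
force: [5.4, -0.7, -2.1]
width: 23.2
```

```bash
sed -i "s/st\['width'\].round(1)/round(st['width'],1)/" where.py
python3 - <<'E'
import where
from h import *
im=ctrl.get_image("wrist")
cv2.imwrite("pics/w10.png",cv2.resize(im[60:260,150:350,::-1],None,fx=3,fy=3))
E
```

```text
17.52 [494.3 125.1 161. ] psi -0.237 tool(z,y) [-18.1  -5.1] r 18.8 F [ 5.4 -0.7 -2.1] T [-0.06 -1.8   0.02] w 23.2
```

View pics/w10.png

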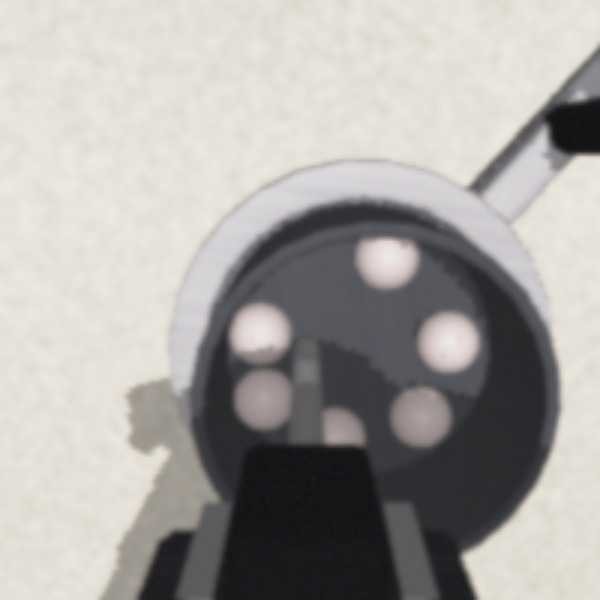

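Run:
```python
import numpy as np
prev=np.array([-21,-6.])
for i in range(1,36):
    ph=3.44+2*np.pi*i/24
    q=np.array([17*np.cos(ph),20*np.sin(ph)]); d=(q-prev)/750; prev=q
    print(i,"dz %.4f dy %.4f"%tuple(d), q.round(1))
```

```text
1 dz 0.0088 dy -0.0062 [-14.4 -10.6]
2 dz 0.0038 dy -0.0054 [-11.6 -14.7]
3 dz 0.0048 dy -0.0040 [ -8.  -17.7]
4 dz 0.0055 dy -0.0024 [ -3.8 -19.5]
5 dz 0.0059 dy -0.0007 [  0.6 -20. ]
6 dz 0.0058 dy 0.0012 [  5.  -19.1]
7 dz 0.0054 dy 0.0029 [  9.  -16.9]
8 dz 0.0046 dy 0.0044 [ 12.5 -13.6]
9 dz 0.0034 dy 0.0057 [15.  -9.4]
10 dz 0.0021 dy 0.0065 [16.6 -4.5]
11 dz 0.0006 dy 0.0069 [17.   0.7]
12 dz -0.0010 dy 0.0069 [16.2  5.9]
13 dz -0.0025 dy 0.0063 [14.4 10.6]
14 dz -0.0038 dy 0.0054 [11.6 14.7]
15 dz -0.0048 dy 0.0040 [ 8.  17.7]
16 dz -0.0055 dy 0.0024 [ 3.8 19.5]
17 dz -0.0059 dy 0.0007 [-0.6 20. ]
18 dz -0.0058 dy -0.0012 [-5.  19.1]
19 dz -0.0054 dy -0.0029 [-9.  16.9]
20 dz -0.0046 dy -0.0044 [-12.5  13.6]
21 dz -0.0034 dy -0.0057 [-15.    9.4]
22 dz -0.0021 dy -0.0065 [-16.6   4.5]
23 dz -0.0006 dy -0.0069 [-17.   -0.7]
24 dz 0.0010 dy -0.0069 [-16.2  -5.9]
25 dz 0.0025 dy -0.0063 [-14.4 -10.6]
26 dz 0.0038 dy -0.0054 [-11.6 -14.7]
27 dz 0.0048 dy -0.0040 [ -8.  -17.7]
28 dz 0.0055 dy -0.0024 [ -3.8 -19.5]
29 dz 0.0059 dy -0.0007 [  0.6 -20. ]
30 dz 0.0058 dy 0.0012 [  5.  -19.1]
31 dz 0.0054 dy 0.0029 [  9.  -16.9]
32 dz 0.0046 dy 0.0044 [ 12.5 -13.6]
33 dz 0.0034 dy 0.0057 [15.  -9.4]
34 dz 0.0021 dy 0.0065 [16.6 -4.5]
35 dz 0.0006 dy 0.0069 [17.   0.7]
```

>>> servo_tool([
  {"dx": 0,"dy": -0.0062,"dz": 0.0088,"wx": 0,"wy": 0,"wz": 0,"fingers": 1},
  {"dx": 0,"dy": -0.0054,"dz": 0.0038,"wx": 0,"wy": 0,"wz": 0,"fingers": 1},
  {"dx": 0,"dy": -0.004,"dz": 0.0048,"wx": 0,"wy": 0,"wz": 0,"fingers": 1},
  {"dx": 0,"dy": -0.0024,"dz": 0.0055,"wx": 0,"wy": 0,"wz": 0,"fingers": 1},
  {"dx": 0,"dy": -0.0007,"dz": 0.0059,"wx": 0,"wy": 0,"wz": 0,"fingers": 1},
])

```text
clock: 18.2
eef_pos: [509.2, 105.9, 159.9]
tool_rot: [-2.499, 1.57, -2.735]
force: [-0.2, 0.3, -1.4]
width: 23.2
```

```bash
python3 where.py
```

```text
18.2 [509.2 105.9 159.9] psi -0.237 tool(z,y) [  0.8 -20.3] r 20.3 F [-0.2  0.3 -1.4] T [-0.01 -0.07  0.  ] w 23.2
```

Right on the plan; continuing the turn.

>>> servo_tool([
  {"dx": 0,"dy": 0.0012,"dz": 0.0058,"wx": 0,"wy": 0,"wz": 0,"fingers": 1},
  {"dx": 0,"dy": 0.0029,"dz": 0.0054,"wx": 0,"wy": 0,"wz": 0,"fingers": 1},
  {"dx": 0,"dy": 0.0044,"dz": 0.0046,"wx": 0,"wy": 0,"wz": 0,"fingers": 1},
  {"dx": 0,"dy": 0.0057,"dz": 0.0034,"wx": 0,"wy": 0,"wz": 0,"fingers": 1},
  {"dx": 0,"dy": 0.0065,"dz": 0.0021,"wx": 0,"wy": 0,"wz": 0,"fingers": 1},
])

```text
clock: 18.82
eef_pos: [528.4, 117.9, 160.0]
tool_rot: [1.964, 1.571, 1.727]
force: [-0.2, 0.1, -1.2]
width: 23.4
```

>>> servo_tool([
  {"dx": 0,"dy": 0.0069,"dz": 0.0006,"wx": 0,"wy": 0,"wz": 0,"fingers": 1},
  {"dx": 0,"dy": 0.0069,"dz": -0.001,"wx": 0,"wy": 0,"wz": 0,"fingers": 1},
  {"dx": 0,"dy": 0.0063,"dz": -0.0025,"wx": 0,"wy": 0,"wz": 0,"fingers": 1},
  {"dx": 0,"dy": 0.0054,"dz": -0.0038,"wx": 0,"wy": 0,"wz": 0,"fingers": 1},
  {"dx": 0,"dy": 0.004,"dz": -0.0048,"wx": 0,"wy": 0,"wz": 0,"fingers": 1},
])

```text
clock: 19.45
eef_pos: [524.2, 140.5, 159.7]
tool_rot: [-2.007, 1.569, -2.243]
force: [-1.5, -2.9, -1.7]
width: 23.3
```

Run:
```python
import where
from h import *
im=ctrl.get_image("wrist")
cv2.imwrite("pics/w11.png",cv2.resize(im[60:260,150:350,::-1],None,fx=3,fy=3))
```

```text
19.45 [524.2 140.5 159.7] psi -0.236 tool(z,y) [ 7.4 16.8] r 18.4 F [-1.5 -2.9 -1.7] T [-1.34  0.57  0.04] w 23.3
```

View pics/w11.png

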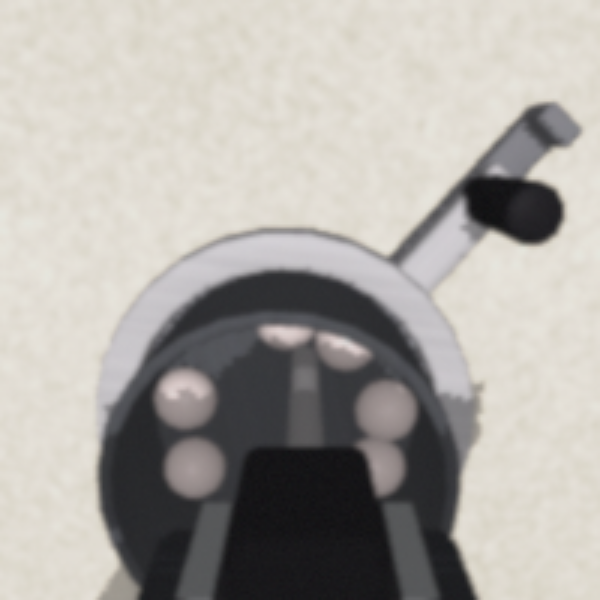

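>>> servo_tool([
  {"dx": 0,"dy": 0.0024,"dz": -0.0055,"wx": 0,"wy": 0,"wz": 0,"fingers": 1},
  {"dx": 0,"dy": 0.0007,"dz": -0.0059,"wx": 0,"wy": 0,"wz": 0,"fingers": 1},
  {"dx": 0,"dy": -0.0012,"dz": -0.0058,"wx": 0,"wy": 0,"wz": 0,"fingers": 1},
  {"dx": 0,"dy": -0.0029,"dz": -0.0054,"wx": 0,"wy": 0,"wz": 0,"fingers": 1},
  {"dx": 0,"dy": -0.0044,"dz": -0.0046,"wx": 0,"wy": 0,"wz": 0,"fingers": 1},
])

```text
clock: 20.12
eef_pos: [504.5, 143.7, 160.4]
tool_rot: [1.28, 1.567, 1.044]
force: [0.1, 0.6, -0.3]
width: 23.3
```

>>> servo_tool([
  {"dx": 0,"dy": -0.0057,"dz": -0.0034,"wx": 0,"wy": 0,"wz": 0,"fingers": 1},
  {"dx": 0,"dy": -0.0065,"dz": -0.0021,"wx": 0,"wy": 0,"wz": 0,"fingers": 1},
  {"dx": 0,"dy": -0.0069,"dz": -0.0006,"wx": 0,"wy": 0,"wz": 0,"fingers": 1},
  {"dx": 0,"dy": -0.0069,"dz": 0.001,"wx": 0,"wy": 0,"wz": 0,"fingers": 1},
  {"dx": 0,"dy": -0.0063,"dz": 0.0025,"wx": 0,"wy": 0,"wz": 0,"fingers": 1},
])

```text
clock: 20.75
eef_pos: [496.7, 118.3, 160.0]
tool_rot: [-2.278, 1.571, -2.514]
force: [0.4, -0.3, -2.0]
width: 23.3
```

>>> servo_tool([
  {"dx": 0,"dy": -0.0054,"dz": 0.0038,"wx": 0,"wy": 0,"wz": 0,"fingers": 1},
  {"dx": 0,"dy": -0.004,"dz": 0.0048,"wx": 0,"wy": 0,"wz": 0,"fingers": 1},
  {"dx": 0,"dy": -0.0024,"dz": 0.0055,"wx": 0,"wy": 0,"wz": 0,"fingers": 1},
  {"dx": 0,"dy": -0.0007,"dz": 0.0059,"wx": 0,"wy": 0,"wz": 0,"fingers": 1},
  {"dx": 0,"dy": 0.0012,"dz": 0.0058,"wx": 0,"wy": 0,"wz": 0,"fingers": 1},
])

```text
clock: 21.38
eef_pos: [513.9, 106.0, 160.0]
tool_rot: [0.83, 1.571, 0.594]
force: [-0.1, 0.5, -1.9]
width: 23.1
```

```bash
python3 where.py
```

```text
21.38 [513.9 106.  160. ] psi -0.236 tool(z,y) [  5.4 -19.1] r 19.9 F [-0.1  0.5 -1.9] T [0.03 0.02 0.03] w 23.1
```

>>> servo_tool([
  {"dx": 0,"dy": 0.0029,"dz": 0.0054,"wx": 0,"wy": 0,"wz": 0,"fingers": 1},
  {"dx": 0,"dy": 0.0044,"dz": 0.0046,"wx": 0,"wy": 0,"wz": 0,"fingers": 1},
  {"dx": 0,"dy": 0.0057,"dz": 0.0034,"wx": 0,"wy": 0,"wz": 0,"fingers": 1},
  {"dx": 0,"dy": 0.0065,"dz": 0.0021,"wx": 0,"wy": 0,"wz": 0,"fingers": 1},
  {"dx": 0,"dy": 0.0069,"dz": 0.0006,"wx": 0,"wy": 0,"wz": 0,"fingers": 1},
])

```text
clock: 22.0
eef_pos: [529.9, 122.9, 159.9]
tool_rot: [2.9, 1.571, 2.664]
force: [0.6, -0.2, -1.7]
width: 22.8
```

>>> servo_tool([
  {"dx": 0,"dy": 0.0069,"dz": -0.001,"wx": 0,"wy": 0,"wz": 0,"fingers": 1},
  {"dx": 0,"dy": 0.0063,"dz": -0.0025,"wx": 0,"wy": 0,"wz": 0,"fingers": 1},
  {"dx": 0,"dy": 0.0054,"dz": -0.0038,"wx": 0,"wy": 0,"wz": 0,"fingers": 1},
  {"dx": 0,"dy": 0.004,"dz": -0.0048,"wx": 0,"wy": 0,"wz": 0,"fingers": 1},
  {"dx": 0,"dy": 0.0024,"dz": -0.0055,"wx": 0,"wy": 0,"wz": 0,"fingers": 1},
])

```text
clock: 22.62
eef_pos: [521.0, 143.8, 159.9]
tool_rot: [-2.22, 1.57, -2.457]
force: [0.2, 0.3, -1.9]
width: 23.2
```

>>> servo_tool([
  {"dx": 0,"dy": 0.0007,"dz": -0.0059,"wx": 0,"wy": 0,"wz": 0,"fingers": 1},
  {"dx": 0,"dy": -0.0012,"dz": -0.0058,"wx": 0,"wy": 0,"wz": 0,"fingers": 1},
  {"dx": 0,"dy": -0.0029,"dz": -0.0054,"wx": 0,"wy": 0,"wz": 0,"fingers": 1},
  {"dx": 0,"dy": -0.0044,"dz": -0.0046,"wx": 0,"wy": 0,"wz": 0,"fingers": 1},
  {"dx": 0,"dy": -0.0057,"dz": -0.0034,"wx": 0,"wy": 0,"wz": 0,"fingers": 1},
])

```text
clock: 23.25
eef_pos: [500.6, 138.9, 160.1]
tool_rot: [1.451, 1.57, 1.215]
force: [1.1, 0.0, -1.4]
width: 23.3
```

>>> servo_tool([
  {"dx": 0,"dy": -0.0065,"dz": -0.0021,"wx": 0,"wy": 0,"wz": 0,"fingers": 1},
  {"dx": 0,"dy": -0.0069,"dz": -0.0006,"wx": 0,"wy": 0,"wz": 0,"fingers": 1},
  {"dx": 0,"dy": -0.0069,"dz": 0.001,"wx": 0,"wy": 0,"wz": 0,"fingers": 1},
  {"dx": 0,"dy": -0.0063,"dz": 0.0025,"wx": 0,"wy": 0,"wz": 0,"fingers": 1},
  {"dx": 0,"dy": -0.0054,"dz": 0.0038,"wx": 0,"wy": 0,"wz": 0,"fingers": 1},
])

```text
clock: 23.88
eef_pos: [498.6, 113.8, 160.0]
tool_rot: [-2.285, 1.571, -2.522]
force: [0.0, -0.8, -1.2]
width: 23.2
```

>>> servo_tool([
  {"dx": 0,"dy": -0.004,"dz": 0.0048,"wx": 0,"wy": 0,"wz": 0,"fingers": 1},
  {"dx": 0,"dy": -0.0024,"dz": 0.0055,"wx": 0,"wy": 0,"wz": 0,"fingers": 1},
  {"dx": 0,"dy": -0.0007,"dz": 0.0059,"wx": 0,"wy": 0,"wz": 0,"fingers": 1},
  {"dx": 0,"dy": 0.0012,"dz": 0.0058,"wx": 0,"wy": 0,"wz": 0,"fingers": 1},
  {"dx": 0,"dy": 0.0029,"dz": 0.0054,"wx": 0,"wy": 0,"wz": 0,"fingers": 1},
])

```text
clock: 24.5
eef_pos: [518.3, 107.3, 160.0]
tool_rot: [1.217, 1.571, 0.98]
force: [-0.2, 0.3, -1.8]
width: 23.4
```

Run:
```python
import where
from h import *
im=ctrl.get_image("wrist")
cv2.imwrite("pics/w12.png",cv2.resize(im[60:260,150:350,::-1],None,fx=3,fy=3))
```

```text
24.5 [518.3 107.3 160. ] psi -0.236 tool(z,y) [  9.4 -16.8] r 19.3 F [-0.2  0.3 -1.8] T [ 0.02  0.01 -0.01] w 23.4
```

View pics/w12.png

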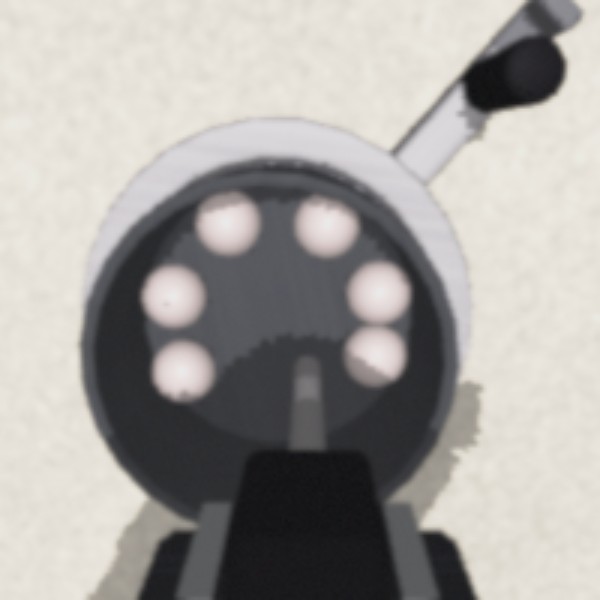

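>>> servo_tool([
  {"dx": 0.0013,"dy": 0.0044,"dz": 0.0046,"wx": 0,"wy": 0,"wz": 0,"fingers": 1},
  {"dx": 0.0012,"dy": 0.0057,"dz": 0.0034,"wx": 0,"wy": 0,"wz": 0,"fingers": 1},
  {"dx": 0,"dy": 0.0065,"dz": 0.0021,"wx": 0,"wy": 0,"wz": 0,"fingers": 1},
  {"dx": 0,"dy": 0.0069,"dz": 0.0006,"wx": 0,"wy": 0,"wz": 0,"fingers": 1},
  {"dx": 0,"dy": 0.0069,"dz": -0.001,"wx": 0,"wy": 0,"wz": 0,"fingers": 1},
])

```text
clock: 25.18
eef_pos: [530.4, 128.2, 158.1]
tool_rot: [1.422, 1.571, 1.186]
force: [-0.6, -0.7, -0.1]
width: 23.1
```

>>> servo_tool([
  {"dx": 0,"dy": 0.0063,"dz": -0.0025,"wx": 0,"wy": 0,"wz": 0,"fingers": 1},
  {"dx": 0,"dy": 0.0054,"dz": -0.0038,"wx": 0,"wy": 0,"wz": 0,"fingers": 1},
  {"dx": 0,"dy": 0.004,"dz": -0.0048,"wx": 0,"wy": 0,"wz": 0,"fingers": 1},
  {"dx": 0,"dy": 0.0024,"dz": -0.0055,"wx": 0,"wy": 0,"wz": 0,"fingers": 1},
  {"dx": 0,"dy": 0.0007,"dz": -0.0059,"wx": 0,"wy": 0,"wz": 0,"fingers": 1},
])

```text
clock: 25.8
eef_pos: [516.7, 145.3, 158.0]
tool_rot: [-2.48, 1.57, -2.716]
force: [-0.9, -1.2, -1.5]
width: 23.3
```

>>> servo_tool([
  {"dx": 0,"dy": -0.0012,"dz": -0.0058,"wx": 0,"wy": 0,"wz": 0,"fingers": 1},
  {"dx": 0,"dy": -0.0029,"dz": -0.0054,"wx": 0,"wy": 0,"wz": 0,"fingers": 1},
  {"dx": 0,"dy": -0.0044,"dz": -0.0046,"wx": 0,"wy": 0,"wz": 0,"fingers": 1},
  {"dx": 0,"dy": -0.0057,"dz": -0.0034,"wx": 0,"wy": 0,"wz": 0,"fingers": 1},
  {"dx": 0,"dy": -0.0065,"dz": -0.0021,"wx": 0,"wy": 0,"wz": 0,"fingers": 1},
])

```text
clock: 26.42
eef_pos: [497.7, 134.1, 158.2]
tool_rot: [1.958, 1.57, 1.721]
force: [-0.1, 0.5, -0.8]
width: 23.4
```

>>> servo_tool([
  {"dx": 0,"dy": -0.0069,"dz": -0.0006,"wx": 0,"wy": 0,"wz": 0,"fingers": 1},
  {"dx": 0,"dy": -0.0069,"dz": 0.001,"wx": 0,"wy": 0,"wz": 0,"fingers": 1},
  {"dx": 0,"dy": -0.0063,"dz": 0.0025,"wx": 0,"wy": 0,"wz": 0,"fingers": 1},
  {"dx": 0,"dy": -0.0054,"dz": 0.0038,"wx": 0,"wy": 0,"wz": 0,"fingers": 1},
  {"dx": 0,"dy": -0.004,"dz": 0.0048,"wx": 0,"wy": 0,"wz": 0,"fingers": 1},
])

```text
clock: 27.05
eef_pos: [501.5, 110.1, 158.1]
tool_rot: [-2.521, 1.571, -2.758]
force: [0.1, -0.6, -0.6]
width: 23.1
```

>>> servo_tool([
  {"dx": 0,"dy": -0.0024,"dz": 0.0055,"wx": 0,"wy": 0,"wz": 0,"fingers": 1},
  {"dx": 0,"dy": -0.0007,"dz": 0.0059,"wx": 0,"wy": 0,"wz": 0,"fingers": 1},
  {"dx": 0,"dy": 0.0012,"dz": 0.0058,"wx": 0,"wy": 0,"wz": 0,"fingers": 1},
  {"dx": 0,"dy": 0.0029,"dz": 0.0054,"wx": 0,"wy": 0,"wz": 0,"fingers": 1},
  {"dx": 0,"dy": 0.0044,"dz": 0.0046,"wx": 0,"wy": 0,"wz": 0,"fingers": 1},
])

```text
clock: 27.68
eef_pos: [522.4, 109.8, 158.1]
tool_rot: [1.427, 1.571, 1.19]
force: [0.5, -0.4, -1.7]
width: 23.0
```

>>> servo_tool([
  {"dx": 0,"dy": 0.0057,"dz": 0.0034,"wx": 0,"wy": 0,"wz": 0,"fingers": 1},
  {"dx": 0,"dy": 0.0065,"dz": 0.0021,"wx": 0,"wy": 0,"wz": 0,"fingers": 1},
  {"dx": 0,"dy": 0.0069,"dz": 0.0006,"wx": 0,"wy": 0,"wz": 0,"fingers": 1},
  {"dx": 0,"dy": 0.0069,"dz": -0.001,"wx": 0,"wy": 0,"wz": 0,"fingers": 1},
  {"dx": 0,"dy": 0.0063,"dz": -0.0025,"wx": 0,"wy": 0,"wz": 0,"fingers": 1},
])

```text
clock: 28.3
eef_pos: [529.6, 133.2, 158.1]
tool_rot: [2.256, 1.571, 2.02]
force: [-0.1, -0.0, -1.0]
width: 23.3
```

Run:
```python
import where
from h import *
im=ctrl.get_image("wrist")
cv2.imwrite("pics/w13.png",cv2.resize(im[60:260,150:350,::-1],None,fx=3,fy=3))
```

```text
28.3 [529.6 133.2 158.1] psi -0.236 tool(z,y) [14.3 10.9] r 18.0 F [-0.1 -0.  -1. ] T [-0.01 -0.03  0.01] w 23.3
```

View pics/w13.png

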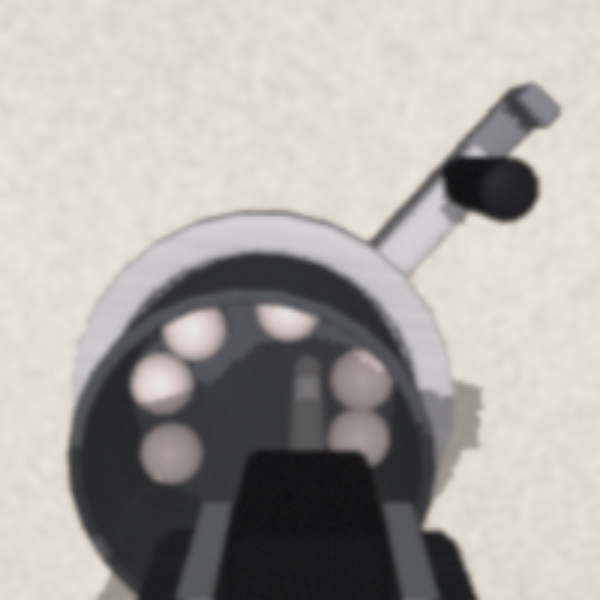

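>>> servo_tool([
  {"dx": 0,"dy": 0.0054,"dz": -0.0038,"wx": 0,"wy": 0,"wz": 0,"fingers": 1},
  {"dx": 0,"dy": 0.004,"dz": -0.0048,"wx": 0,"wy": 0,"wz": 0,"fingers": 1},
  {"dx": 0,"dy": 0.0024,"dz": -0.0055,"wx": 0,"wy": 0,"wz": 0,"fingers": 1},
  {"dx": 0,"dy": -0.003,"dz": -0.003,"wx": 0,"wy": 0,"wz": 0,"fingers": 1},
  {"dx": 0,"dy": -0.008,"dz": -0.001,"wx": 0,"wy": 0,"wz": 0,"fingers": 1},
])

```text
clock: 28.98
eef_pos: [516.6, 136.8, 158.3]
tool_rot: [1.128, 1.57, 0.892]
force: [-0.1, -0.5, -1.3]
width: 23.5
```

>>> servo_tool([
  {"dx": 0,"dy": -0.009,"dz": -0.001,"wx": 0,"wy": 0,"wz": 0,"fingers": 1},
  {"dx": 0,"dy": -0.005,"dz": 0,"wx": 0,"wy": 0,"wz": 0,"fingers": 1},
  {"dx": -0.01,"dy": 0,"dz": 0,"wx": 0,"wy": 0,"wz": 0,"fingers": 1},
  {"dx": -0.04,"dy": 0,"dz": 0,"wx": 0,"wy": 0,"wz": 0,"fingers": 1},
  {"dx": -0.05,"dy": 0,"dz": 0,"wx": 0,"wy": 0,"wz": 0,"fingers": 1},
])

```text
clock: 29.6
eef_pos: [513.1, 126.6, 233.9]
tool_rot: [-3.086, 1.57, 2.961]
force: [-0.5, -0.5, -0.9]
width: 22.9
```

>>> servo_tool([
  {"dx": -0.038,"dy": 0,"dz": 0,"wx": 0,"wy": 0,"wz": 0,"fingers": 1},
  {"dx": 0,"dy": 0,"dz": 0,"wx": 0,"wy": 0,"wz": 0,"fingers": 1},
  {"dx": 0,"dy": 0,"dz": 0,"wx": 0,"wy": 0,"wz": 0,"fingers": 1},
])

```text
clock: 29.98
eef_pos: [512.9, 126.2, 261.0]
tool_rot: [-2.48, 1.57, -2.716]
force: [-0.5, -0.5, -1.6]
width: 23.4
```

Run:
```python
import where
from h import *
import pickle
c=ctrl.camera_info("wrist");im=ctrl.get_image("wrist");pickle.dump((c,im),open("w14.pkl","wb"))
cv2.imwrite("pics/w14.png",cv2.resize(im[100:230,185:315,::-1],None,fx=4.5,fy=4.5,interpolation=cv2.INTER_CUBIC))
snap("scene","s6.png",(250,80,360,200),5)
# exit point: rack frame x=-66
a=-0.2371;R2=np.array([[np.cos(a),-np.sin(a)],[np.sin(a),np.cos(a)]])
t=np.array([549.04,-138.8])+R2@[-65,-0.6]; print("exit",t)
goto((t[0],t[1],262),-0.237)
```

```text
29.98 [512.9 126.2 261. ] psi -0.236 tool(z,y) [-0.2  0.2] r 0.3 F [-0.5 -0.5 -1.6] T [ 0.03 -0.03  0.02] w 23.4
exit [ 485.71755939 -124.11570514]
now [512.6 126.1 260.4] psi -0.236 tilt 0.13 q7 -0.84
total d/750 [-0.0018 -0.3328  0.0432] total w/6deg [ 0.01 -0.02  0.01] rows>= 4.575746032444267
```

View pics/w14.png

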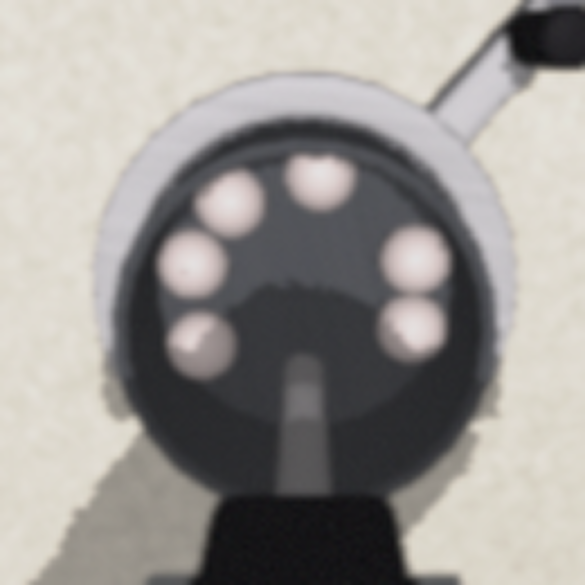

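View pics/s6.png

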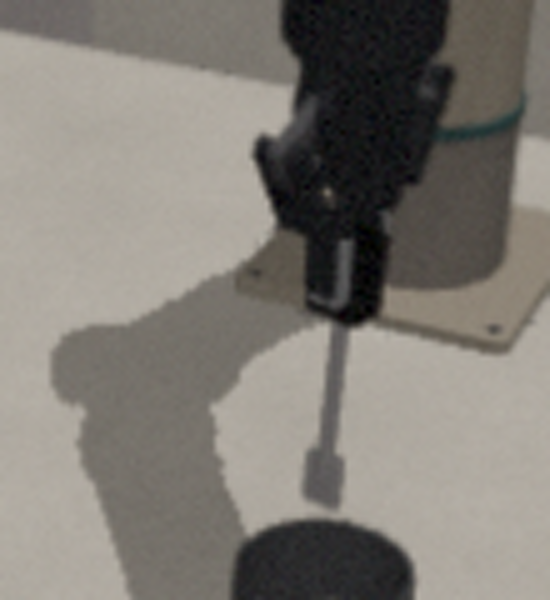

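Run:
```python
from h import *
import pickle
J=np.array([513.2,126.5])
c,im=pickle.load(open("w3.pkl","rb"))
P=lambda u,v:(160+(u+.5)/5-.5,45+(v+.5)/4-.5)
A=np.array([atz(c,P(*p),36)[:2] for p in [(403,307),(493,334),(513,418),(439,477),(335,456),(316,356)]])
c,im=pickle.load(open("w14.pkl","rb"))
P=lambda u,v:(185+(u+.5)/4.5-.5,100+(v+.5)/4.5-.5)
B=np.array([atz(c,P(*p),36)[:2] for p in [(320,180),(230,203),(192,263),(201,345),(411,327),(415,260)]])
A-=A.mean(0)
print("rad",np.hypot(*(B-J).T).round(1));
print("start ang",np.degrees(np.arctan2(A[:,1],A[:,0])).round(0)); print("now ang",np.degrees(np.arctan2(*(B-J).T[::-1])).round(0))
print("nearest",[np.hypot(*(B-J-a).T).min().round(1) for a in A])
```

```text
rad [31.6 32.7 33.5 35.  33.2 33. ]
start ang [  -4.  -57. -119. -179.  123.   55.]
now ang [  69.  117.  154. -165.  -34.    1.]
nearest [np.float64(4.7), np.float64(13.4), np.float64(25.4), np.float64(9.3), np.float64(3.5), np.float64(7.3)]
```

>>> servo_tool([
  {"dx": 0,"dy": -0.03,"dz": 0.004,"wx": 0,"wy": 0,"wz": 0,"fingers": 1},
  {"dx": 0,"dy": -0.05,"dz": 0.0065,"wx": 0,"wy": 0,"wz": 0,"fingers": 1},
  {"dx": 0,"dy": -0.06,"dz": 0.008,"wx": 0,"wy": 0,"wz": 0,"fingers": 1},
  {"dx": 0,"dy": -0.06,"dz": 0.008,"wx": 0,"wy": 0,"wz": 0,"fingers": 1},
  {"dx": 0,"dy": -0.06,"dz": 0.008,"wx": 0,"wy": 0,"wz": 0,"fingers": 1},
])

```text
clock: 30.7
eef_pos: [492.1, -70.6, 260.6]
tool_rot: [-3.141, 1.569, 2.906]
force: [0.3, 0.0, -1.7]
width: 23.3
```

>>> servo_tool([
  {"dx": 0,"dy": -0.045,"dz": 0.006,"wx": 0,"wy": 0,"wz": 0,"fingers": 1},
  {"dx": 0,"dy": -0.0278,"dz": 0.0027,"wx": 0,"wy": 0,"wz": 0,"fingers": 1},
  {"dx": 0,"dy": 0,"dz": 0,"wx": 0,"wy": 0,"wz": 0,"fingers": 1},
  {"dx": 0,"dy": 0,"dz": 0,"wx": 0,"wy": 0,"wz": 0,"fingers": 1},
  {"dx": 0,"dy": 0,"dz": 0,"wx": 0,"wy": 0,"wz": 0,"fingers": 1},
])

```text
clock: 31.32
eef_pos: [486.6, -122.3, 261.5]
tool_rot: [1.888, 1.57, 1.654]
force: [-0.1, 0.9, -1.4]
width: 23.3
```

Run:
```python
import where
from h import *
goto((485.7,-124.1,154),-0.237)
```

```text
31.32 [ 486.6 -122.3  261.5] psi -0.234 tool(z,y) [  32.6 -247.5] r 249.6 F [-0.1  0.9 -1.4] T [-0.02  0.01 -0.03] w 23.3
now [ 486.6 -122.3  261.5] psi -0.234 tilt 0.04 q7 -0.33
total d/750 [ 0.1433 -0.0027 -0.0006] total w/6deg [ 0.03 -0.   -0.01] rows>= 1.9547639504619712
```

>>> servo_tool([
  {"dx": 0.04,"dy": -0.001,"dz": 0,"wx": 0,"wy": 0,"wz": 0,"fingers": 1},
  {"dx": 0.05,"dy": -0.001,"dz": 0,"wx": 0,"wy": 0,"wz": 0,"fingers": 1},
  {"dx": 0.04,"dy": 0,"dz": 0,"wx": 0,"wy": 0,"wz": 0,"fingers": 1},
  {"dx": 0.013,"dy": 0,"dz": 0,"wx": 0,"wy": 0,"wz": 0,"fingers": 1},
  {"dx": 0,"dy": 0,"dz": 0,"wx": 0,"wy": 0,"wz": 0,"fingers": 1},
])

```text
clock: 31.95
eef_pos: [486.3, -124.6, 154.4]
tool_rot: [2.476, 1.57, 2.241]
force: [0.5, 0.0, -0.5]
width: 23.1
```

>>> servo_tool([
  {"dx": 0,"dy": 0,"dz": 0,"wx": 0,"wy": 0,"wz": 0,"fingers": 1},
  {"dx": 0,"dy": 0,"dz": 0,"wx": 0,"wy": 0,"wz": 0,"fingers": 1},
])

```text
clock: 32.2
eef_pos: [486.8, -125.4, 155.4]
tool_rot: [-0.035, 1.569, -0.272]
force: [1.1, 0.3, -1.3]
width: 23.3
```

Run:
```python
import where
from h import *
goto((485.7,-124.1,154),-0.237)
im=ctrl.get_image("wrist")
cv2.imwrite("pics/w15.png",cv2.resize(im[:,:,::-1],None,fx=1.5,fy=1.5))
snap("scene","s7.png",(160,90,300,230),4)
```

```text
32.2 [ 486.8 -125.4  155.4] psi -0.237 tool(z,y) [  33.5 -250.4] r 252.6 F [ 1.1  0.3 -1.3] T [-0.02 -0.03  0.04] w 23.3
now [ 486.8 -125.4  155.4] psi -0.237 tilt 0.12 q7 -0.45
total d/750 [ 0.0019  0.0013 -0.0019] total w/6deg [0.   0.02 0.  ] rows>= 0.040342982891367764
```

View pics/w15.png

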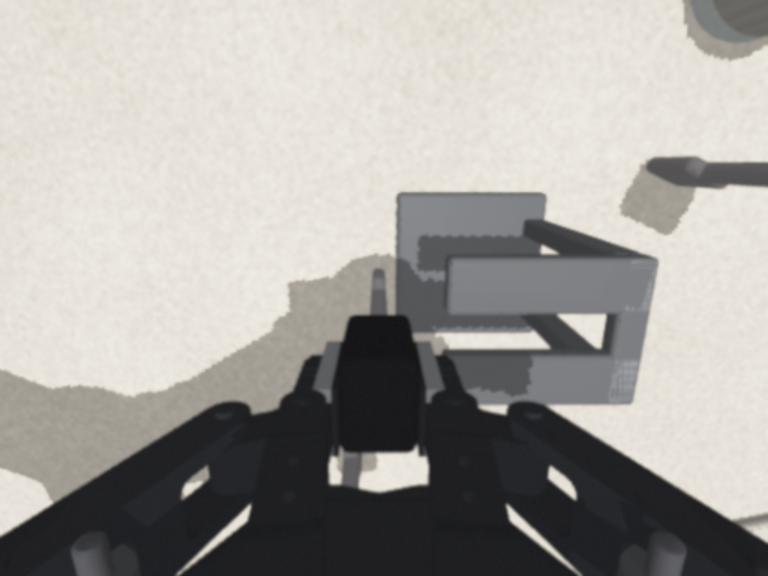

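View pics/s7.png

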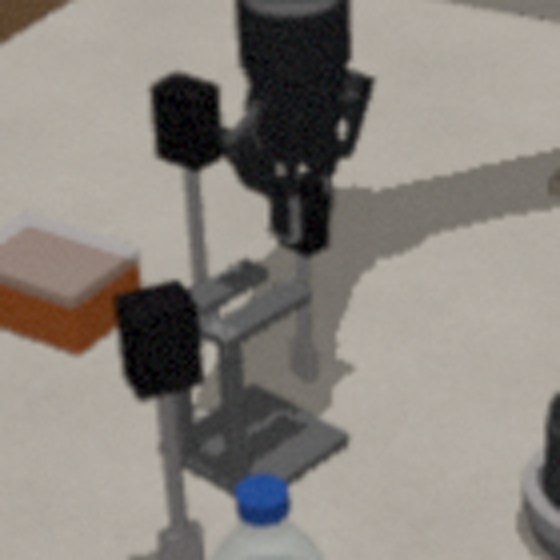

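>>> servo_tool([
  {"dx": 0,"dy": 0.001,"dz": 0.015,"wx": 0,"wy": 0,"wz": 0,"fingers": 1},
  {"dx": 0,"dy": 0,"dz": 0.025,"wx": 0,"wy": 0,"wz": 0,"fingers": 1},
  {"dx": 0,"dy": 0,"dz": 0.025,"wx": 0,"wy": 0,"wz": 0,"fingers": 1},
  {"dx": 0,"dy": 0,"dz": 0.015,"wx": 0,"wy": 0,"wz": 0,"fingers": 1},
  {"dx": 0,"dy": 0,"dz": 0.005,"wx": 0,"wy": 0,"wz": 0,"fingers": 1},
])

```text
clock: 32.92
eef_pos: [548.9, -139.6, 154.2]
tool_rot: [1.07, 1.57, 0.833]
force: [0.1, 0.2, -1.1]
width: 23.2
```

>>> servo_tool([
  {"dx": 0,"dy": 0,"dz": 0,"wx": 0,"wy": 0,"wz": 0,"fingers": 1},
  {"dx": 0,"dy": 0,"dz": 0,"wx": 0,"wy": 0,"wz": 0,"fingers": 1},
])

```text
clock: 33.17
eef_pos: [547.6, -139.3, 154.3]
tool_rot: [-2.908, 1.57, 3.138]
force: [-0.9, -0.1, -1.3]
width: 23.4
```

Run:
```python
import where
from h import *
goto((548.9,-139.4,147),-0.237)
im=ctrl.get_image("wrist")
cv2.imwrite("pics/w16.png",cv2.resize(im[:,:,::-1],None,fx=1.5,fy=1.5))
```

```text
33.17 [ 547.6 -139.3  154.3] psi -0.236 tool(z,y) [  95.8 -249.7] r 267.5 F [-0.9 -0.1 -1.3] T [ 0.04  0.05 -0.01] w 23.4
now [ 547.6 -139.3  154.3] psi -0.236 tilt 0.05 q7 -0.42
total d/750 [0.0098 0.0003 0.0017] total w/6deg [ 0.01 -0.01  0.  ] rows>= 0.13555748651125976
```

View pics/w16.png

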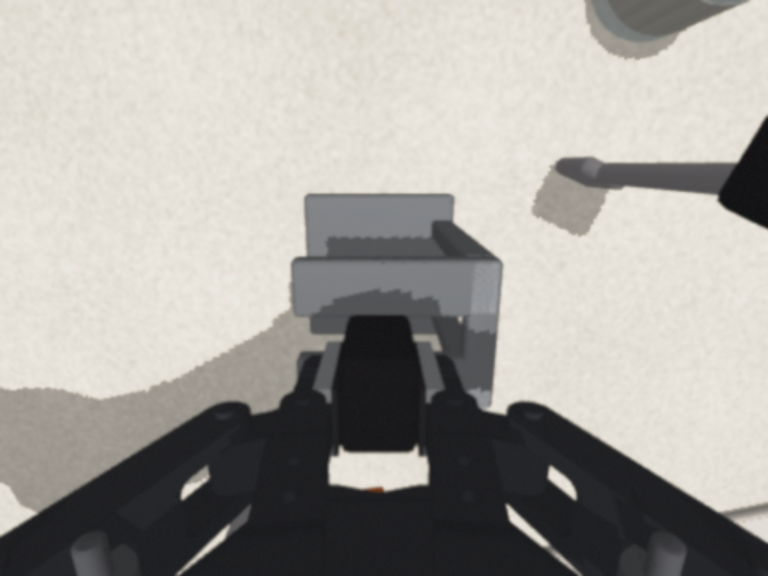

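>>> servo_tool([
  {"dx": 0.004,"dy": 0,"dz": 0.001,"wx": 0,"wy": 0,"wz": 0,"fingers": 1},
  {"dx": 0.003,"dy": 0,"dz": 0,"wx": 0,"wy": 0,"wz": 0,"fingers": 1},
  {"dx": 0.002,"dy": 0,"dz": 0,"wx": 0,"wy": 0,"wz": 0,"fingers": 1},
  {"dx": 0,"dy": 0,"dz": 0,"wx": 0,"wy": 0,"wz": 0,"fingers": 1},
])

```text
clock: 33.72
eef_pos: [548.8, -139.7, 148.2]
tool_rot: [-1.83, 1.57, -2.067]
force: [-2.2, 0.7, 4.5]
width: 23.0
```

>>> servo_tool([
  {"dx": 0.001,"dy": 0,"dz": 0,"wx": 0,"wy": 0,"wz": 0,"fingers": 1},
  {"dx": 0,"dy": 0,"dz": 0,"wx": 0,"wy": 0,"wz": 0,"fingers": 1},
  {"dx": 0,"dy": 0,"dz": 0,"wx": 0,"wy": 0,"wz": 0,"fingers": 0.6},
  {"dx": 0,"dy": 0,"dz": 0,"wx": 0,"wy": 0,"wz": 0,"fingers": 0.3},
  {"dx": 0,"dy": 0,"dz": 0,"wx": 0,"wy": 0,"wz": 0,"fingers": 0},
])

```text
clock: 34.35
eef_pos: [549.0, -139.6, 146.7]
tool_rot: [2.235, 1.571, 1.998]
force: [-0.0, 0.5, 0.6]
width: 69.3
```

>>> servo_tool([
  {"dx": 0,"dy": 0,"dz": 0,"wx": 0,"wy": 0,"wz": 0,"fingers": 0},
  {"dx": 0,"dy": 0,"dz": 0,"wx": 0,"wy": 0,"wz": 0,"fingers": 0},
  {"dx": 0,"dy": 0,"dz": 0,"wx": 0,"wy": 0,"wz": 0,"fingers": 0},
])

```text
clock: 34.72
eef_pos: [549.0, -139.6, 146.8]
tool_rot: [2.068, 1.571, 1.832]
force: [0.3, -0.1, -0.6]
width: 85.2
```

Run:
```python
import where
from h import *
im=ctrl.get_image("wrist")
cv2.imwrite("pics/w17.png",cv2.resize(im[:,:,::-1],None,fx=1.5,fy=1.5))
```

```text
34.73 [ 549.  -139.6  146.8] psi -0.236 tool(z,y) [  97.2 -249.7] r 267.9 F [ 0.3 -0.1 -0.6] T [ 0.01 -0.01  0.03] w 85.2
```

View pics/w17.png

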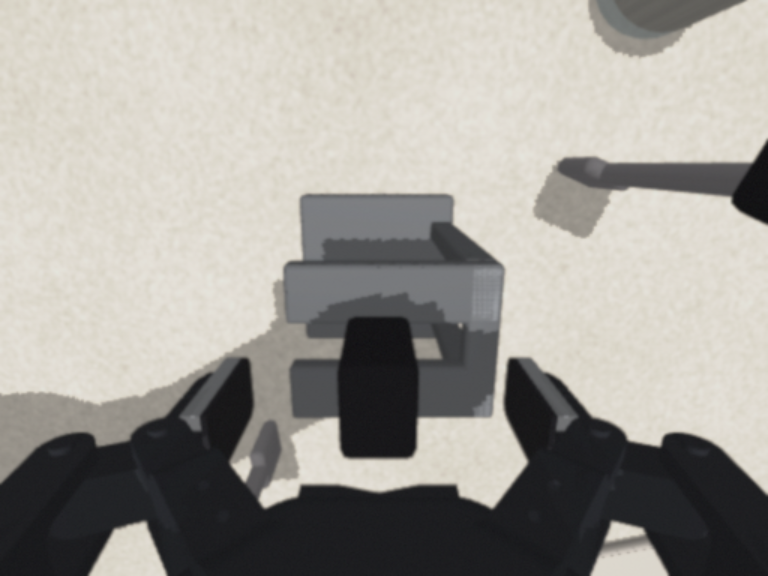

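Resting on both prongs, fingers free. Lifting straight up, then to the first viewing pose to check.

>>> servo_tool([
  {"dx": -0.03,"dy": 0,"dz": 0,"wx": 0,"wy": 0,"wz": 0,"fingers": 0},
  {"dx": -0.06,"dy": 0,"dz": 0,"wx": 0,"wy": 0,"wz": 0,"fingers": 0},
  {"dx": -0.08,"dy": 0,"dz": 0,"wx": 0,"wy": 0,"wz": 0,"fingers": 0},
  {"dx": -0.06,"dy": -0.02,"dz": 0,"wx": 0,"wy": 0,"wz": 0,"fingers": 0},
  {"dx": -0.013,"dy": -0.04,"dz": 0,"wx": 0,"wy": 0,"wz": 0,"fingers": 0},
])

```text
clock: 35.4
eef_pos: [540.5, -182.3, 333.1]
tool_rot: [0.064, 1.564, -0.17]
force: [0.6, -0.5, -0.1]
width: 85.4
```

>>> servo_tool([
  {"dx": 0,"dy": 0,"dz": 0,"wx": 0,"wy": 0,"wz": 0,"fingers": 0},
  {"dx": 0,"dy": 0,"dz": 0,"wx": 0,"wy": 0,"wz": 0,"fingers": 0},
  {"dx": 0,"dy": 0,"dz": 0,"wx": 0,"wy": 0,"wz": 0,"fingers": 0},
])

```text
clock: 35.78
eef_pos: [538.4, -182.1, 328.5]
tool_rot: [2.564, 1.569, 2.329]
force: [-0.3, 0.5, -0.0]
width: 85.1
```

Run:
```python
import where
from h import *
import pickle
c=ctrl.camera_info("wrist");im=ctrl.get_image("wrist");pickle.dump((c,im),open("w18.pkl","wb"))
p=proj(c,[[549,-138.8,135]])[0].astype(int);x0,y0=p-[50,45];print(x0,y0)
cv2.imwrite("pics/w18.png",cv2.resize(im[y0:y0+85,x0:x0+100,::-1],None,fx=8,fy=7,interpolation=cv2.INTER_CUBIC))
snap("top","t4.png",(180,130,380,270),4)
snap("scene","s8.png",(140,90,360,270),3.5)
```

```text
35.77 [ 538.4 -182.1  328.5] psi -0.235 tool(z,y) [  96.9 -293.5] r 309.0 F [-0.3  0.5 -0. ] T [ 0.    0.07 -0.06] w 85.1
202 86
```

View pics/w18.png

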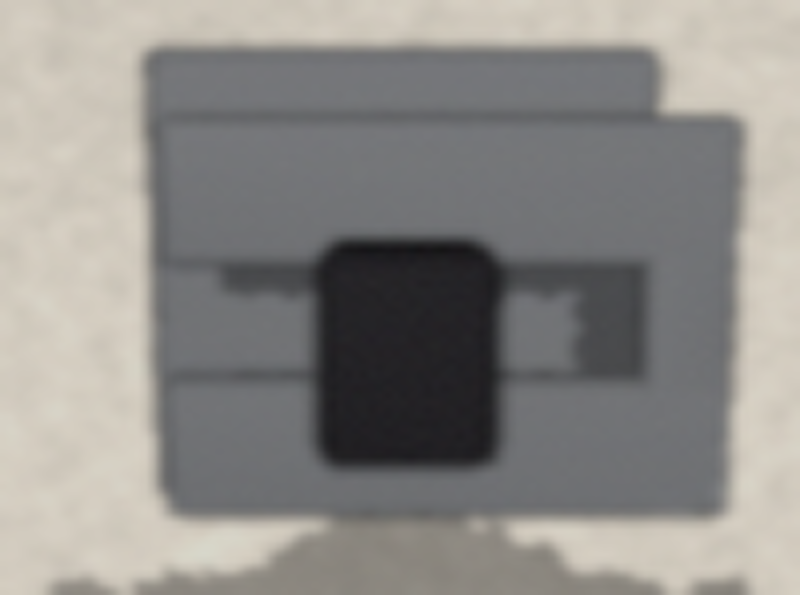

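View pics/t4.png

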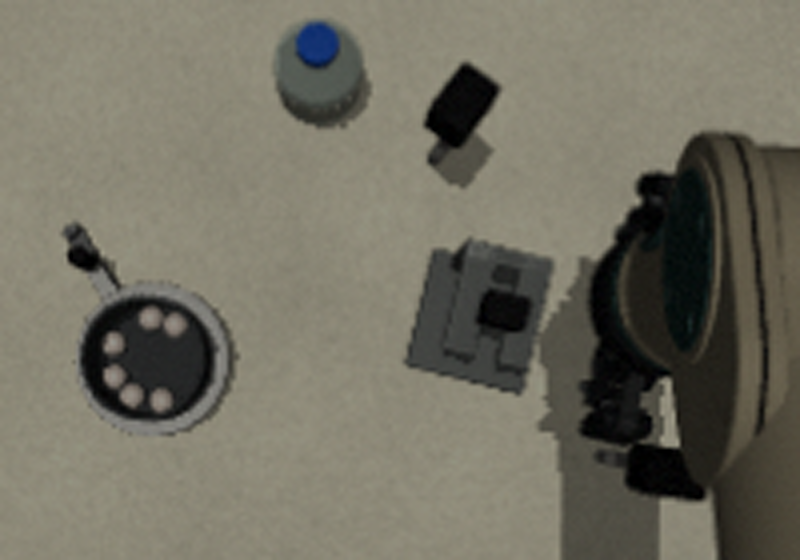

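View pics/s8.png

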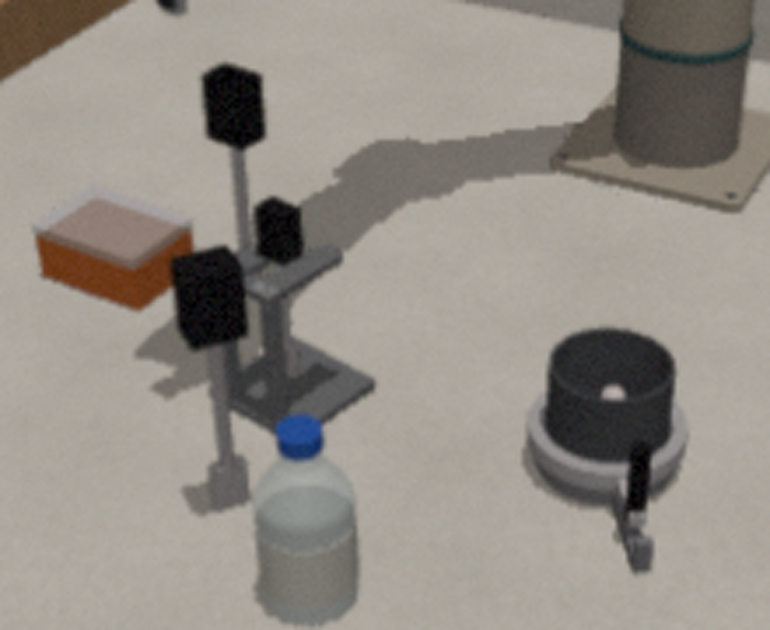

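Run:
```python
from h import *
import pickle
c,im=pickle.load(open("w18.pkl","rb"))
P=lambda u,v:(202+(u+.5)/8-.5,86+(v+.5)/7-.5)
pts=[((250,118),None,33),((550,118),None,33),((250,263),None,9),((550,263),None,9),((250,378),None,-9),((550,379),None,-9),((250,514),None,-33),((550,514),None,-33),((163,200),-35,None),((170,450),-35,None),((648,310),35,None),((646,360),35,None)]
W=[atz(c,P(*p),135)[:2] for p,_,_ in pts]
def f(q):
    x,y,a=q;r=[]
    for w,(p,lx,ly) in zip(W,pts):
        d=w-[x,y]; l=[np.cos(a)*d[0]+np.sin(a)*d[1],-np.sin(a)*d[0]+np.cos(a)*d[1]]
        r.append(l[0]-lx if lx is not None else l[1]-ly)
    return r
s=least_squares(f,[549,-139,-.237]);print(s.x,np.round(s.fun,1));a=s.x[2]
for z,cs in ((180,[(316,241),(497,241),(497,466),(319,466)]),):
    B=np.array([atz(c,P(*p),z)[:2] for p in cs]);d=B.mean(0)-s.x[:2]
    print("block in rack",np.cos(a)*d[0]+np.sin(a)*d[1],-np.sin(a)*d[0]+np.cos(a)*d[1], np.ptp(B,0),[np.linalg.norm(B[i]-B[i-1]).round(1) for i in range(4)])
for l,cam in [(x,k) for x in("media_bottle","tip_box","tube_rack") for k in("scene","top")]:
    snap(cam,"x.png")
    print(l,cam,[np.round(d['point'],1) for d in ctrl.mark_of(l,cam)[:1]])
import where
```

```text
[ 5.48904384e+02 -1.38712964e+02 -2.36360240e-01] [-0.8 -0.7  0.4  0.4 -0.4 -0.5  0.7  0.8  0.1  0.  -0.1 -0.1]
block in rack 0.050503814169592154 -1.4041690067695365 [29.32046084 36.5042769 ] [np.float64(32.1), np.float64(22.5), np.float64(32.1), np.float64(22.8)]
media_bottle scene [array([227.7, 260.6])]
media_bottle top [array([259.7, 149.7])]
tip_box scene [array([176.2, 169.8])]
tip_box top []
tube_rack scene [array([422.5, 259.9])]
tube_rack top [array([129.3, 212.9])]
36.52 [ 538.4 -183.4  329.1] psi -0.236 tool(z,y) [  97.3 -294.7] r 310.4 F [-0.3 -0.6 -0.2] T [-0.02  0.02 -0.04] w 85.5
```

Run:
```python
from h import *
print(ctrl.finish_job())
```

```text
the job is handed in; nothing more can be done
None
```

The job is handed in at about 36.5 s of the 72 s allowed. The hand-in gives no verdict, so this rests on my own last checks.

**What I did**
- **Lock:** I gripped the lever's post and swung it anticlockwise until the lever lay along the lock bar. The measured angle was about 0.61 rad, against 0.60 for the bar.
- **Stirrer:** I took the smallest of the three look-alikes, the one in the rack. I stirred just over three anticlockwise turns with the tip an estimated 4–6 mm above the jar's floor.
- **Stir radius:** I meant to run at 22 mm, but the blade squeezed beads against the wall there (about 5 N). I finished at 17–20 mm, a little inside midway.
- **Return:** I hung the stirrer back in its slot and moved the arm clear.

**What the last checks showed**
- **Stirrer:** its grip block sits 0 mm along and 1.4 mm across from the rest point. It looks level on both prongs; I did not measure its height or tilt separately.
- **Lever and beads:** the lever still stands over the lock bar, and all six beads are in the jar.
- **Bystanders:** the bottle and tube rack show no visible shift. The network did not find the tip box in the last top picture, where the arm probably hid it, but the scene picture shows it in place.

**What I could not confirm**
- **Which bead moved where:** the beads look alike. If they kept their order round the wall, one bead of each opposite pair moved at least about 13 mm, even in the worst case. That leaves only about 3 mm over the 10 mm needed, and it assumes the beads are numbered in order round the wall.
- **Scene camera offset:** it placed the stirrer's tip about 1 pixel from where I calculated it. I took this as calibration error.
- **Tilt in the grip:** the stirrer leaned about 0.03–0.04 rad in the grip after stirring. It appears to have levelled when released.

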